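Sort the leftover hardware on the assembly bench

TASK

Put away the leftover hardware: drop both spacer rings flat into the black tube, the thick one at the bottom and the thin one on top of it; lay the bolt down in the long bay of the divided tray and the big nut flat in its short bay; stand the angle bracket on its foot in the deeper bin. Let go of everything, and leave the screwdriver and the bottle where they are.

Things in the scene. Friction and masses are not known exactly. Their poses are not given: they have to be found in the camera images.
- thick_spacer: Thick steel spacer ring lying flat on the bench: outside diameter 40 mm, height 24 mm, small bore 12 mm. Origin: centre of its underside, z up.
- thin_spacer: Thin steel spacer ring lying flat: outside diameter 40 mm, height 14 mm, wide bore 26 mm. Origin: centre of its underside, z up.
- bolt: Steel hex bolt with its nut run onto the end, lying on its flats: 80 mm long along its x axis. Hex head (24 mm across flats, x from -40 to -30 mm) and end nut (24 mm across flats, x from 24 to 37 mm); between them the bare shank, 16 mm diameter, best gripped at the middle. Origin: on the bolt's axis at mid length, 12 mm above the surface it lies on.
- nut: Big loose steel hex nut lying flat: 46 mm across flats, 53 mm across corners, 24 mm high, six-sided bore 28 mm. Pairs of flats face its x axis (and every 60 degrees from it). Origin: centre of its underside, z up.
- bracket: Plain aluminium angle bracket (L) standing on its foot: foot 60 mm (along x) x 40 mm (y) x 8 mm thick; upright leg 8 mm thick and 40 mm wide, at the foot's -x end (leg's mid-plane at x = -26 mm), its top 50 mm above the foot's underside. Origin: centre of the foot's underside, z up.
- tube: Spacer tube, fixed to the bench: upright black tube, open at the top, on an 80 x 80 x 6 mm aluminium flange. Bore 44 mm, its floor 8 mm above the bench, rim 41 mm above the bench (33 mm deep; once in, the thin ring stands about 5 mm proud of the rim); the top 4 mm of the bore flare out to 52 mm. Outside diameter 52 mm (60 mm at the rim). Origin: centre of the underside, z up, on the tube's axis.
- tray: Shallow grey fastener tray, fixed: outside 220 mm (along its x) x 120 mm (y), walls 4 mm thick and 18 mm high, floor 4 mm thick. A 4 mm divider across it at x = +20 mm, 18 mm high, makes two bays: the long bay (inside x from -106 to +18 mm, centre x = -44 mm, 112 mm wide) and the short bay (inside x from +22 to +106 mm, centre x = +64 mm, 112 mm wide). Origin: centre of the underside, z up.
- bin: Deeper grey bin without a divider, fixed: outside 150 mm (along its x) x 130 mm (y), 40 mm high, walls and floor 4 mm thick. Origin: centre of the underside, z up.
- screwdriver: Bystander: a screwdriver lying on the bench to the right of the work, roughly along world x, not to be disturbed. Origin: on its axis line, under it on the bench.
- bottle: Bystander: small white bottle with a black cap, 50 mm diameter, 120 mm high, standing on the bench to the robot's left, not to be disturbed. Origin: centre of its underside.
Not all that is in view belongs to the job. What is shaped like the bolt but brown or green is not meant.

How it is judged:
By the outcome, as a careful person would: the job done as asked, in the order asked, and still so for the second after the job is handed in, with the robot touching nothing.
It also fails if it takes over 128 s, if anything falls off the work surface, if the arm or the gripper's body presses on something with over 40 N, if the wrist force passes 120 N, or if a joint passes its speed limit or range.

ROBOT

A 6-joint arm with a two-finger parallel gripper is mounted at the origin on the work surface. World frame = base frame: x ahead of the robot, y to its left, z up, the work surface at z = 0. Lengths are in mm, angles in degrees, forces in N, time in s.
With the tool pointing down it reaches from about 350 to 850 mm from the base axis. Payload 8.1 kg.
Tool frame: the origin (TCP) lies midway between the tips of the shut fingers; the grasp point (between the pads) lies 19 mm behind it; z points along the fingers, y is the line along which they close (so a half turn about z gives the same grasp; the last joint's range is limited). The gripper opens to 85 mm and grips with 20 to 120 N. Pads are 22 mm wide; open, the fingers measure 114 mm over their backs; the gripper's body (76 mm by 85 mm) begins 54 mm behind the grasp point. The pads swing forward as they close: fully open they stand 13 mm farther back than shut.
Start: joints at [-81.956, 7.471, 85.268, -0, 87.261, -4.893], TCP at [134.352, -584.769, 231.292] pointing down, gripper open.
Joint ranges: [-169.43, 169.43], [-51.17, 129.36], [1.28, 143.12], [-76.62, 256.62], [0, 156.53], [-152.29, 152.29]. Speed limits (degrees/s): [136.94, 136.94, 159.86, 180, 180, 180].

INTERFACE

Orientations are given as [roll, pitch, yaw] about the fixed x, y, z axes, in that order (R = Rz(yaw) Ry(pitch) Rx(roll)).
In Python, from bench import sense, snapshot, camera_params, hand_in, masks_of, pinpoint gives the robot as it stands.
- The arm moves only by the tool step_arm, never from a script. Its argument "targets" is a list of rows, each an object with "angular": the turn, a rotation vector about the tool's x, y, z scaled (see below), a list of three; "dp": the shift along the tool's x, y, z scaled (see below), a list of three; "fingers": the closure, from 0 (fully open) to 1 (shut). A call has exactly 8 rows; each row is the pose to reach, as a shift and turn from the pose commanded when the call began, along the tool's axes at that moment, turning the shorter way round; what a row does not reach only later rows make up. The controller multiplies each number of a shift by 0.2 m and each number of a turn by 180 degrees. A row lasts 1/8 s, in which the tool goes at most 62.5 mm and 10.7 degrees, less where a joint would pass 70% of its speed; a pose out of reach is approached as far as the arm can. A call with a number of a shift or a turn outside -1 to 1 is refused whole. A call with a gripper value outside its range is refused whole. The fingers move at their own pace and stop on an object; "newtons" is the grip in N (left out, the last holds). Time passes only in rows, so rows that repeat a pose let the fingers close, or fill a call up. It gives the time, the measured TCP pose, the force, the opening and the grip force at its end, in the units of the state.
- sense(): the state, without advancing time (a new reading comes with each control period).
- snapshot(name): name is "side" or "top"; returns the picture (384x512x3 uint8, blue, green, red); there is no depth.
- camera_params(name): a dict with "vfov" (degrees; the focal length in pixels is half the picture's height over the tangent of half this angle, whatever the lens; pixels are square), "cx", "cy" (the principal point, pixels), "R" (3x3) and "t" (3): a world point X has camera coordinates R X + t. Camera axes: x right, y down, z forward; pixel columns grow to the right and rows downward; lengths in mm; the calibration is good to about 2 mm. A picture is of the moment at which its call begins. camera_params takes no time and is no camera call.
- hand_in(): hands the job in; it is judged then, once.
Trained networks look in the newest picture that a camera, given by its name, has taken for a name from the list of things; names that differ only in an ending like _2 or _b are one class to them, and where a whole thing is asked for, a point or a joint stands for the part that bears it (a point fixed in the world has none). Each returns a list of dicts, best first, with "conf" (0 to 1); they miss things now and then, are a little off and sometimes report something else, mostly with a low value. They report only what shows in the picture. A call takes as long as a camera call. They do not tell look-alikes from the thing itself.
- masks_of(camera, label): "pixels" (384x512 bool, what is visible of it) and "at" ([column, row] in pixels, amid what is visible of it).
- pinpoint(camera, label): "at" ([column, row] in pixels: a listed point, or the origin of a listed thing).
The state is a dict: "time": time; "joint_pos": joint angles; "qd": joint speeds; "joint_efforts": joint torques, N m; "tool_pos": TCP position; "tcp_rot": TCP orientation; "ft_force": force on the tool from outside, world axes, zero at the start; "wrist_torque": the same for the moment, N m; "finger_gap": finger opening in mm; "grip_force": force on a finger pad.
Only numpy, scipy, OpenCV 4.12 (cv2) and the standard library are available. Lean on these libraries where they do the work, as an engineer would, in place of code of your own. Each camera call takes 0.05 s, during which the arm holds its last target. There are 200 camera calls.

## Working session

There is one attempt and no reset: what is moved stays moved. The work goes in short steps, Python scripts to look and compute and a tool call to move; the robot and the scene stay as the last step left them, time stands still between calls to the robot, and variables do not carry over. Pictures are saved under pics/ and viewed, at most 14 in all, crops included, and the job is handed in when it is done.

Besides the shell and the picture viewer there is one more tool, called after "Call:" as a command line: name --argument value ..., lists and objects as JSON in quotes. step_arm: Moves the arm, as the interface text tells. Its arguments: {"type":"object","properties":{"targets":{"type":"array","items":{"type":"object","properties":{"angular":{"type":"array","items":{"type":"number","minimum":-1,"maximum":1}},"dp":{"type":"array","items":{"type":"number","minimum":-1,"maximum":1}},"fingers":{"type":"number"}}}},"newtons":{"type":"number"}},"required":["targets"]}

```bash
ls; mkdir -p pics; python3 - <<'E'
from bench import *
import cv2
for n in("side","top"):
    cv2.imwrite(f"pics/{n}0.png",snapshot(n)); p=camera_params(n); print(n,p)
s=sense();print(s['time'],s['tool_pos'],s['tcp_rot'],s['finger_gap'])
E
```

```text
pics
side {'vfov': 48.19994638526208, 'cx': 260.2560812779061, 'cy': 186.28140736841834, 'R': array([[-0.96995019, -0.24248108, -0.01998884],
       [-0.14918431,  0.65762507, -0.73842624],
       [ 0.19219955, -0.71325465, -0.67403794]]), 't': array([ 481.63724362,  113.91976013, 1357.57337874])}
top {'vfov': 52.145557210402664, 'cx': 255.1975346352103, 'cy': 190.81906365771027, 'R': array([[ 0.01038847, -0.99990457, -0.00910658],
       [-0.99258125, -0.00920826, -0.12123391],
       [ 0.12113849,  0.01029846, -0.99258219]]), 't': array([   3.79908559,  482.04042038, 1055.37534914])}
0.1 [ 134.279759   -584.27605939  230.33395299] [-1.79905132e+02 -1.04685680e-02  1.29371591e+01] 85.20506210312323
```

View pics/top0.png

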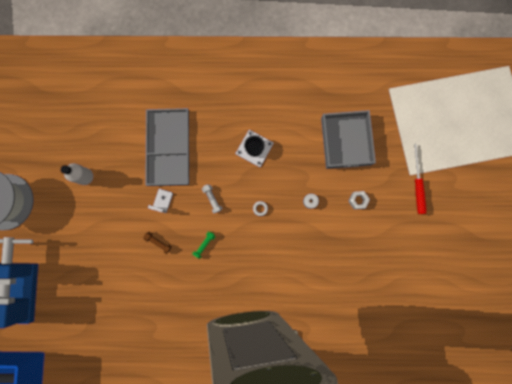

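View pics/side0.png

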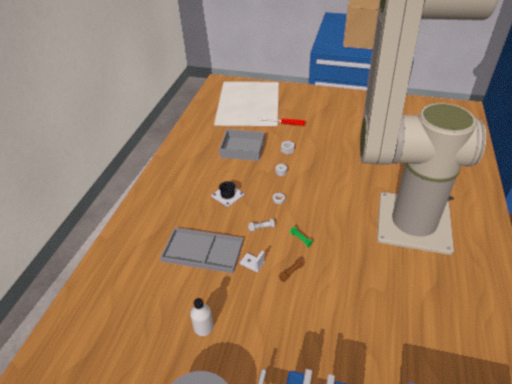

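Top view, candidates for the bolt: steel at (211,198), brown at (158,242) and green at (204,244). The steel one is the bolt. The rings are close look-alikes: (260,208) has the wide bore, so it is the thin ring. (311,201) has the small bore, so it is the thick ring, and the nut is at (359,200). The bracket is at (161,200), tray (167,148), tube (254,148), bin (348,140), screwdriver (420,190) and bottle (77,174).

```bash
cat >h.py <<'E'
import numpy as np,cv2
from bench import *
from scipy.optimize import minimize
def cyl(r,z0,z1,n=24,ph=0,c=(0,0)):
    a=np.arange(n)*2*np.pi/n+ph
    return np.array([[c[0]+r*np.cos(t),c[1]+r*np.sin(t),z] for z in(z0,z1) for t in a])
def box(x0,x1,y0,y1,z0,z1): return np.array([[x,y,z] for x in(x0,x1) for y in(y0,y1) for z in(z0,z1)],float)
def xcyl(r,x0,x1,n=24,ph=0): return cyl(r,x0,x1,n,ph)[:,[2,0,1]]+[0,0,12]
c=np.cos(np.pi/6)
P={'thick_spacer':[cyl(20,0,24)],'thin_spacer':[cyl(20,0,14)],
'bolt':[xcyl(12/c,-40,-30,6),xcyl(8,-40,40),xcyl(12/c,24,37,6)],
'nut':[cyl(23/c,0,24,6,np.pi/6)],
'bracket':[box(-30,30,-20,20,0,8),box(-30,-22,-20,20,0,50)],
'tube':[box(-40,40,-40,40,0,6),cyl(26,0,37),cyl(30,36,41)],
'tray':[box(-110,110,-60,60,0,18)],'bin':[box(-75,75,-65,65,0,40)],
'bottle':[cyl(25,0,95)]}
CP={n:camera_params(n) for n in('side','top')}
def proj(n,X):
    p=CP[n];X=np.atleast_2d(X);q=X@np.array(p['R']).T+p['t'];f=192/np.tan(np.radians(p['vfov']/2))
    return q[:,:2]/q[:,2:]*f+[p['cx'],p['cy']]
def ray(n,uv,z):
    p=CP[n];f=192/np.tan(np.radians(p['vfov']/2));R=np.array(p['R'])
    d=R.T@np.array([(uv[0]-p['cx'])/f,(uv[1]-p['cy'])/f,1]);o=-R.T@p['t']
    return o+d*(z-o[2])/d[2]
def place(V,q,z): 
    a=np.radians(q[2]);C=np.array([[np.cos(a),-np.sin(a),0],[np.sin(a),np.cos(a),0],[0,0,1]])
    return V@C.T+[q[0],q[1],z]
S=8
def render(n,lab,q,z,x0,y0,w,h):
    im=np.zeros((h*S,w*S),np.uint8)
    for V in P[lab]:
        u=(proj(n,place(V,q,z))-[x0-.5,y0-.5])*S-.5
        cv2.fillConvexPoly(im,cv2.convexHull(np.round(u*16).astype(np.int32)),255,cv2.LINE_AA,4)
    return cv2.resize(im,(w,h),interpolation=cv2.INTER_AREA)/255.
def fit(lab,masks,q0,z=0,yaws=(0,)):
    W={}
    for n,m in masks.items():
        ys,xs=np.nonzero(m);x0,y0=max(xs.min()-6,0),max(ys.min()-6,0)
        W[n]=(x0,y0,xs.max()+7-x0,ys.max()+7-y0)
    def cost(q):
        s=0
        for n,m in masks.items():
            x0,y0,w,h=W[n];t=m[y0:y0+h,x0:x0+w];r=render(n,lab,q,z,x0,y0,t.shape[1],t.shape[0])
            s+=((r-t)**2).sum()/m.sum()
        return s
    best=None
    for y in yaws:
        i=np.array([q0[0],q0[1],y]);r=minimize(cost,i,method='Nelder-Mead',options=dict(initial_simplex=i+np.array([[0,0,0],[6,0,0],[0,6,0],[0,0,12]]),xatol=.1,fatol=1e-4,maxiter=120))
        if best is None or r.fun<best.fun: best=r
    return best.x,best.fun
def find(lab,near,z=0,yaws=(0,),cams=('top','side'),zc=8):
    masks={}
    for n in cams:
        c=[m for m in masks_of(n,lab) if np.hypot(*(ray(n,m['at'],zc)[:2]-near))<45]
        if c: masks[n]=np.array(c[0]['pixels'])
    if not masks: return None
    q,f=fit(lab,masks,near,z,yaws)
    out=[np.round(q,1),round(f,3)]
    for n in masks: out.append((n,np.round(fit(lab,{n:masks[n]},q[:2],z,(q[2],))[0],1)))
    return out
E
python3 - <<'E'
from h import *
import json
for n in('side','top'): snapshot(n)
T0={'thick_spacer':((311,201),(0,)),'thin_spacer':((260,208),(0,)),'bolt':((211,198),range(0,360,45)),'nut':((359,200),(0,20,40)),'bracket':((161,200),range(0,360,45)),'tube':((254,148),(0,30,60)),'tray':((167,148),(0,90)),'bin':((348,140),(0,45,90,135))}
for l,(uv,y) in T0.items():
    print(l,find(l,ray('top',uv,12)[:2],0,y,zc=12))
for l in('tray','bin','bracket','bolt','tube'):
  for n in('top','side'): print(l,n,[(round(d['conf'],2),np.round(ray(n,d['at'],12 if l=='bolt' else 0)[:2],1)) for d in pinpoint(n,l)[:3]])
print([(d['conf'],ray('top',d['at'],60)) for d in masks_of('top','bottle')])
E
```

```text
thick_spacer [array([ 457.5, -146.9,    4.9]), np.float64(0.161), ('top', array([ 458.2, -146.5,   14.8])), ('side', array([ 456.7, -148.4,    4.6]))]
thin_spacer [array([433.6,  -5.2,   0.5]), np.float64(0.216), ('side', array([433.6,  -5.1,   2.7]))]
bolt [array([463.7, 130.7, 388.2]), np.float64(0.317), ('top', array([464.6, 130.9, 388.6])), ('side', array([461.9, 131.7, 386.7]))]
nut [array([ 461.6, -281.1,   11.1]), np.float64(0.431), ('top', array([ 462.7, -280.6,    4.9])), ('side', array([ 458.5, -282.6,   16.8]))]
bracket [array([454. , 270.9, -16.3]), np.float64(0.178), ('top', array([456.4, 270.1, -15.4])), ('side', array([453.3, 271.2, -18.5]))]
tube [array([610. ,  12.4, -28.3]), np.float64(0.086), ('top', array([610.5,  13.2, -28.7])), ('side', array([609.1,  11.5, -28.8]))]
tray [array([609.8, 261.7, 182.1]), np.float64(0.026), ('top', array([610.6, 262. , 182.3])), ('side', array([609.1, 261.4, 182. ]))]
bin [array([ 631.8, -250.5,    4.6]), np.float64(0.034), ('top', array([ 632.6, -250.2,    5.1])), ('side', array([ 630.6, -251.5,    3.8]))]
tray top [(0.65, array([607.7, 255.5]))]
tray side [(0.68, array([613.7, 261.5]))]
bin top [(0.63, array([ 639.4, -240.2]))]
bin side [(0.71, array([ 631.9, -242.2]))]
bracket top [(0.72, array([453.1, 277.5]))]
bracket side [(0.54, array([453.6, 273.3]))]
bolt top [(0.7, array([472.3, 128.2])), (0.64, array([338.5, 276. ])), (0.52, array([334.9, 148. ]))]
bolt side [(0.7, array([329.4, 266.4])), (0.64, array([452.3, 139.5])), (0.55, array([338.9, 134.9]))]
tube top [(0.95, array([607.6,  17.9])), (0.2, array([456.1, 267. ]))]
tube side [(0.63, array([617.2,   6. ]))]
[(0.58, array([526.21117357, 500.42864848,  60.        ]))]
```

```bash
python3 - <<'E'
import cv2
a=cv2.imread('pics/top0.png')[95:265,135:385]
cv2.imwrite('pics/c1.png',cv2.resize(a,None,fx=3.2,fy=3.2,interpolation=cv2.INTER_CUBIC))
E
```

```text
(no output)
```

View pics/c1.png

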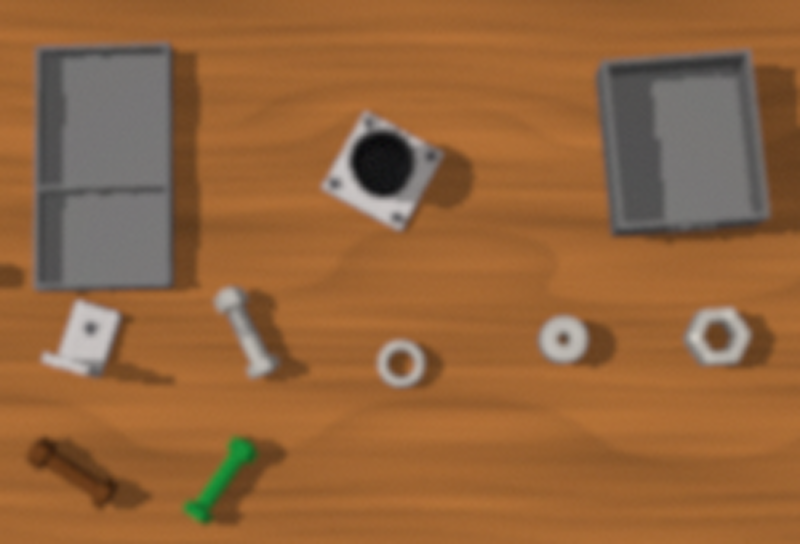

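Crop check: the steel bolt is silver at crop (245,335), clearly not the brown or green one. The thin ring (wide bore) is at (401,363) and the thick ring (small bore) at (563,338). The tray's long bay is the far one, above the divider at crop row 188. The fits match the given sizes.

```bash
cat >go.py <<'E'
import sys,numpy as np
from bench import sense
from scipy.spatial.transform import Rotation as R
# usage: go.py x y z yaw : shift/turn in tool axes and units, from the measured pose
s=sense();x,y,z,w=map(float,sys.argv[1:5])
A=R.from_euler('xyz',s['tcp_rot'],degrees=True);B=R.from_euler('xyz',[180,0,w],degrees=True)
print('dp',np.round(A.inv().apply(np.array([x,y,z])-s['tool_pos'])/200,4),'ang',np.round((A.inv()*B).as_rotvec(degrees=True)/180,4),
 't',round(s['time'],2),'pos',np.round(s['tool_pos'],1),np.round(s['tcp_rot'],1),'gap',round(s['finger_gap'],1),'F',np.round(s['ft_force'],1),'g',round(s['grip_force'],1))
E
python3 go.py 457.5 -147 100 0
```

```text
dp [ 2.0648 -1.7715  0.6564] ang [0.     0.     0.0719] t 1.55 pos [ 134.4 -584.8  231.3] [180.    0.   12.9] gap 85.5 F [ 0.3 -0.1 -0.2] g 0.0
```

Call:
step_arm --targets '[{"dp": [1,-0.88,0.2],"angular": [0,0,0],"fingers": 0.15},{"dp": [1,-0.88,0.2],"angular": [0,0,0],"fingers": 0.15},{"dp": [1,-0.88,0.2],"angular": [0,0,0],"fingers": 0.15},{"dp": [1,-0.88,0.2],"angular": [0,0,0],"fingers": 0.15},{"dp": [1,-0.88,0.2],"angular": [0,0,0],"fingers": 0.15},{"dp": [1,-0.88,0.2],"angular": [0,0,0],"fingers": 0.15},{"dp": [1,-0.88,0.2],"angular": [0,0,0],"fingers": 0.15},{"dp": [1,-0.88,0.2],"angular": [0,0,0],"fingers": 0.15}]' --newtons 60

```text
time: 2.55
tool_pos: [289.3, -369.4, 191.6]
tcp_rot: [180.0, 0.0, 12.9]
ft_force: [-0.3, -0.3, 0.2]
finger_gap: 72.4
grip_force: 0.0
```

Call:
step_arm --targets '[{"dp": [1,-0.89,0.45],"angular": [0,0,0.07],"fingers": 0.15},{"dp": [1,-0.89,0.45],"angular": [0,0,0.07],"fingers": 0.15},{"dp": [1,-0.89,0.45],"angular": [0,0,0.07],"fingers": 0.15},{"dp": [1,-0.89,0.45],"angular": [0,0,0.07],"fingers": 0.15},{"dp": [1,-0.89,0.45],"angular": [0,0,0.07],"fingers": 0.15},{"dp": [1,-0.89,0.45],"angular": [0,0,0.07],"fingers": 0.15},{"dp": [1,-0.89,0.45],"angular": [0,0,0.07],"fingers": 0.15},{"dp": [1,-0.89,0.45],"angular": [0,0,0.07],"fingers": 0.15}]'

```text
time: 3.55
tool_pos: [444.9, -151.6, 101.9]
tcp_rot: [180.0, -0.0, 0.2]
ft_force: [-0.3, -0.0, 0.2]
finger_gap: 72.8
grip_force: 0.0
```

```bash
python3 go.py 457.5 -147 13 0; python3 - <<'E'
from h import *
for n in('side','top'): cv2.imwrite(f'pics/{n}1.png',snapshot(n))
print(find('thin_spacer',np.array([434,-5])),find('thick_spacer',np.array([457,-147])),find('nut',np.array([461,-281]),0,(0,20,40)))
a=cv2.imread('pics/side1.png');u=proj('side',[457,-147,40])[0].astype(int)
print(u);a=a[u[1]-60:u[1]+60,u[0]-70:u[0]+70]
cv2.imwrite('pics/c2.png',cv2.resize(a,None,fx=4,fy=4,interpolation=cv2.INTER_CUBIC))
E
```

```text
dp [ 0.063  -0.0231  0.4444] ang [ 0.0002 -0.0002  0.0013] t 3.55 pos [ 444.9 -151.6  101.9] [180.   -0.    0.2] gap 72.8 F [-0.3 -0.   0.2] g 0.0
[array([436.5,  -5.7,   7.3]), np.float64(0.59), ('top', array([437.5,  -5.5,  17.7])), ('side', array([433.7,  -5.5,  12.6]))] [array([ 456.3, -146.3,    4.5]), np.float64(0.188), ('side', array([ 456.9, -150.1,   17.9]))] [array([ 467.3, -284.1,   26.4]), np.float64(2.058), ('side', array([ 467.3, -284.1,   26.4]))]
[280 163]
```

View pics/c2.png

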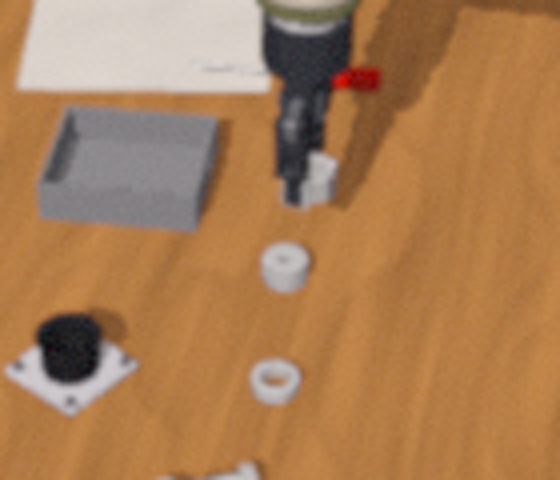

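The side crop shows the gripper above the thick ring (crop (285,265)), with the nut behind it. Nothing else is in the way of the descent.

Call:
step_arm --targets '[{"dp": [0.06,-0.022,0.15],"angular": [0,0,0],"fingers": 0.15},{"dp": [0.06,-0.022,0.3],"angular": [0,0,0],"fingers": 0.15},{"dp": [0.06,-0.022,0.45],"angular": [0,0,0],"fingers": 0.15},{"dp": [0.06,-0.022,0.45],"angular": [0,0,0],"fingers": 0.15},{"dp": [0.06,-0.022,0.45],"angular": [0,0,0],"fingers": 1},{"dp": [0.06,-0.022,0.45],"angular": [0,0,0],"fingers": 1},{"dp": [0.06,-0.022,0.45],"angular": [0,0,0],"fingers": 1},{"dp": [0.06,-0.022,0.45],"angular": [0,0,0],"fingers": 1}]'

```text
time: 4.95
tool_pos: [458.3, -146.3, 13.5]
tcp_rot: [179.9, -0.2, 0.3]
ft_force: [-3.3, 2.4, 7.4]
finger_gap: 37.1
grip_force: 59.3
```

Call:
step_arm --targets '[{"dp": [0,0,0],"angular": [0,0,0],"fingers": 1},{"dp": [0,0,0],"angular": [0,0,0],"fingers": 1},{"dp": [0,0,-0.2],"angular": [0,0,0],"fingers": 1},{"dp": [0,0,-0.4],"angular": [0,0,0],"fingers": 1},{"dp": [0,0,-0.45],"angular": [0,0,0],"fingers": 1},{"dp": [0,0,-0.45],"angular": [0,0,0],"fingers": 1},{"dp": [0,0,-0.45],"angular": [0,0,0],"fingers": 1},{"dp": [0,0,-0.45],"angular": [0,0,0],"fingers": 1}]'

```text
time: 5.95
tool_pos: [455.8, -145.2, 99.6]
tcp_rot: [-179.9, 0.1, 0.3]
ft_force: [-0.3, -0.3, -2.0]
finger_gap: 36.6
grip_force: 61.4
```

```bash
python3 go.py 610 12.4 100 0
```

```text
dp [ 0.7754 -0.7837 -0.0028] ang [-0.0004  0.0008  0.0019] t 5.95 pos [ 455.8 -145.2   99.6] [-1.799e+02  1.000e-01  3.000e-01] gap 36.6 F [-0.3 -0.3 -2. ] g 61.4
```

Call:
step_arm --targets '[{"dp": [0.25,-0.26,0],"angular": [0,0,0],"fingers": 1},{"dp": [0.5,-0.52,0],"angular": [0,0,0],"fingers": 1},{"dp": [0.77,-0.78,0],"angular": [0,0,0],"fingers": 1},{"dp": [0.77,-0.78,0],"angular": [0,0,0],"fingers": 1},{"dp": [0.77,-0.78,0],"angular": [0,0,0],"fingers": 1},{"dp": [0.77,-0.78,0],"angular": [0,0,0],"fingers": 1},{"dp": [0.77,-0.78,0],"angular": [0,0,0],"fingers": 1},{"dp": [0.77,-0.78,0],"angular": [0,0,0],"fingers": 1}]'

```text
time: 6.95
tool_pos: [609.5, 10.3, 101.3]
tcp_rot: [180.0, 0.0, 0.3]
ft_force: [-0.2, 0.3, -2.0]
finger_gap: 36.6
grip_force: 61.4
```

```bash
python3 go.py 610 12.4 60 0; python3 go.py 610 12.4 60 0; python3 - <<'E'
from h import *
for n in('side','top'): cv2.imwrite(f'pics/{n}2.png',snapshot(n))
s=sense();tp=s['tool_pos'];print(tp)
for n in ('side','top'):
    for m in masks_of(n,'thick_spacer')[:3]: print(n,m['conf'],m['at'],m['pixels'].sum(),ray(n,m['at'],tp[2]))
print(proj('side',tp),proj('top',tp))
o=[]
for n in('side','top'):
    a=cv2.imread(f'pics/{n}2.png');u=proj(n,[610,12,60])[0].astype(int)
    a=a[u[1]-45:u[1]+45,u[0]-45:u[0]+45];o.append(cv2.resize(a,(390,390),interpolation=cv2.INTER_CUBIC))
cv2.imwrite('pics/c3.png',np.hstack(o))
E
```

```text
dp [ 0.0024 -0.0104  0.2066] ang [0.     0.     0.0015] t 6.95 pos [609.5  10.3 101.3] [180.    0.    0.3] gap 36.6 F [-0.2  0.3 -2. ] g 61.4
dp [ 0.0024 -0.0104  0.2066] ang [0.     0.     0.0015] t 6.95 pos [609.5  10.3 101.3] [180.    0.    0.3] gap 36.6 F [-0.2  0.3 -2. ] g 61.4
[609.79102773  10.53455793 101.49437854]
top 0.57 [254.6, 142.9] 70 [599.54842885  10.66871114 101.49437854]
top 0.52 [78.6, 170.4] 527 [522.51847329 468.64293602 101.49437854]
[[225.14973865 172.45222402]] [[254.69248272 139.07987232]]
```

View pics/c3.png

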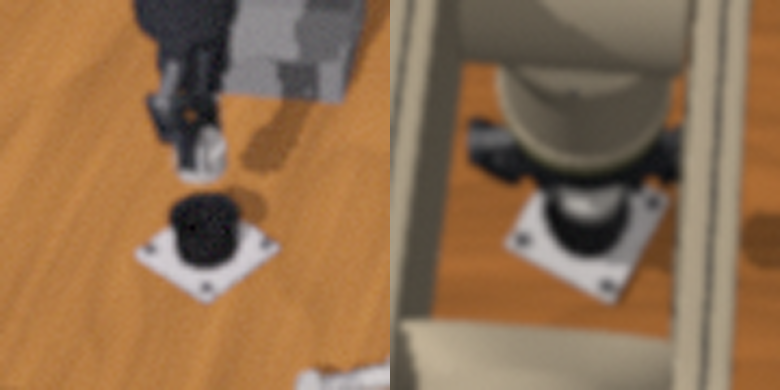

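The side crop shows the thick ring held at about (203,155) above the tube. I'll compare it with the expected outline.

```bash
python3 - <<'E'
from h import *
s=sense();tp=s['tool_pos']
o=[]
for n in('side','top'):
    a=cv2.imread(f'pics/{n}2.png');u=proj(n,[610,12,80])[0].astype(int);k=10
    a=cv2.resize(a[u[1]-26:u[1]+26,u[0]-19:u[0]+19],None,fx=k,fy=k,interpolation=cv2.INTER_CUBIC)
    def dr(V,col):
        for i in (0,1):
            p=(proj(n,V[i*24:i*24+24])-[u[0]-19.5,u[1]-26.5])*k
            cv2.polylines(a,[np.int32(p)],True,col,1)
    dr(cyl(20,0,24)+[tp[0],tp[1],tp[2]-13],(0,255,0))
    dr(cyl(30,36,41)+[610,12.4,0],(0,0,255))
    o.append(a)
cv2.imwrite('pics/c4.png',np.hstack(o))
E
```

```text
(no output)
```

View pics/c4.png

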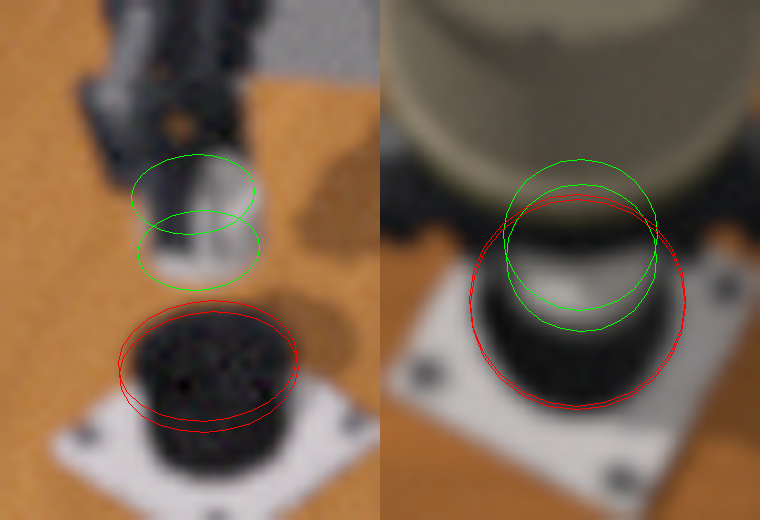

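Call:
step_arm --targets '[{"dp": [0.002,-0.007,0.12],"angular": [0,0,0],"fingers": 1},{"dp": [0.002,-0.007,0.2],"angular": [0,0,0],"fingers": 1},{"dp": [0.002,-0.007,0.22],"angular": [0,0,0],"fingers": 1},{"dp": [0.002,-0.007,0.24],"angular": [0,0,0],"fingers": 1},{"dp": [0.002,-0.007,0.26],"angular": [0,0,0],"fingers": 1},{"dp": [0.002,-0.007,0.275],"angular": [0,0,0],"fingers": 1},{"dp": [0.002,-0.007,0.285],"angular": [0,0,0],"fingers": 1},{"dp": [0.002,-0.007,0.285],"angular": [0,0,0],"fingers": 1}]'

```text
time: 8.15
tool_pos: [610.3, 12.6, 44.2]
tcp_rot: [-180.0, 0.0, 0.3]
ft_force: [1.3, 0.5, -1.7]
finger_gap: 36.9
grip_force: 61.4
```

Call:
step_arm --targets '[{"dp": [0,0,0],"angular": [0,0,0],"fingers": 0.3},{"dp": [0,0,0],"angular": [0,0,0],"fingers": 0.3},{"dp": [0,0,0],"angular": [0,0,0],"fingers": 0.3},{"dp": [0,0,-0.1],"angular": [0,0,0],"fingers": 0.2},{"dp": [0,0,-0.2],"angular": [0,0,0],"fingers": 0.15},{"dp": [-0.2,0,-0.3],"angular": [0,0,0],"fingers": 0.15},{"dp": [-0.5,0,-0.3],"angular": [0,0,0],"fingers": 0.15},{"dp": [-0.8,0,-0.3],"angular": [0,0,0],"fingers": 0.15}]'

```text
time: 9.15
tool_pos: [450.2, 11.5, 106.5]
tcp_rot: [180.0, -0.2, 0.3]
ft_force: [-2.1, -0.8, 0.7]
finger_gap: 72.5
grip_force: 0.0
```

```bash
python3 go.py 435 -5.4 60 0;  python3 - <<'E'
from h import *
o=[]
for n in('side','top'):
    a=snapshot(n);cv2.imwrite(f'pics/{n}3.png',a);u=proj(n,[610,12,30])[0].astype(int);k=10
    o.append(cv2.resize(a[u[1]-26:u[1]+26,u[0]-19:u[0]+19],None,fx=k,fy=k,interpolation=cv2.INTER_CUBIC))
cv2.imwrite('pics/c5.png',np.hstack(o))
E
```

```text
dp [-0.0771  0.0842  0.2323] ang [ 0.0001 -0.0011  0.0019] t 9.15 pos [450.2  11.5 106.5] [180.   -0.2   0.3] gap 72.5 F [-2.1 -0.8  0.7] g 0.0
```

View pics/c5.png

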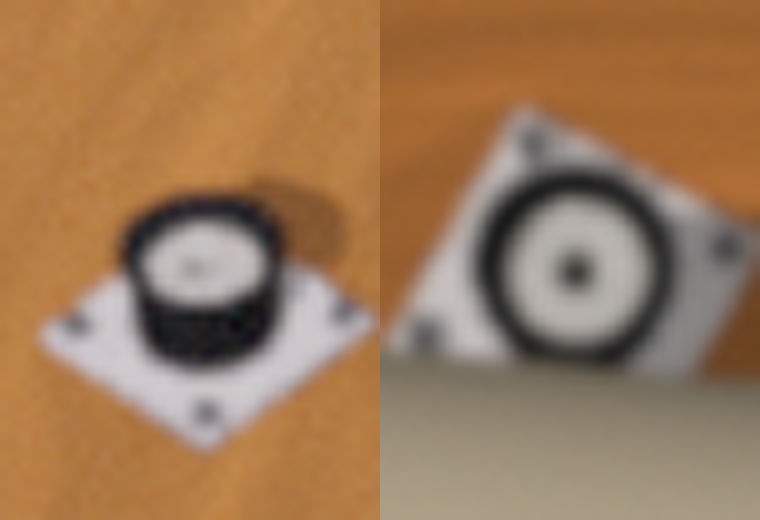

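The thick ring is down in the tube, flat and centred: side crop (203,262) sits about 9 mm below the rim. Next is the thin ring.

Call:
step_arm --targets '[{"dp": [-0.077,0.084,0.1],"angular": [0,0,0],"fingers": 0.15},{"dp": [-0.077,0.084,0.2],"angular": [0,0,0],"fingers": 0.15},{"dp": [-0.077,0.084,0.3],"angular": [0,0,0],"fingers": 0.15},{"dp": [-0.077,0.084,0.4],"angular": [0,0,0],"fingers": 0.15},{"dp": [-0.077,0.084,0.49],"angular": [0,0,0],"fingers": 0.15},{"dp": [-0.077,0.084,0.49],"angular": [0,0,0],"fingers": 0.15},{"dp": [-0.077,0.084,0.49],"angular": [0,0,0],"fingers": 0.15},{"dp": [-0.077,0.084,0.49],"angular": [0,0,0],"fingers": 0.15}]'

```text
time: 10.25
tool_pos: [436.3, -5.4, 7.7]
tcp_rot: [180.0, -0.1, 0.3]
ft_force: [0.4, 0.2, 0.2]
finger_gap: 72.5
grip_force: 0.0
```

```bash
python3 go.py 435 -5.4 7 0
```

```text
dp [-0.0065 -0.0001  0.0034] ang [ 0.0001 -0.0007  0.0019] t 10.25 pos [436.3  -5.4   7.7] [ 1.8e+02 -1.0e-01  3.0e-01] gap 72.5 F [0.4 0.2 0.2] g 0.0
```

Call:
step_arm --targets '[{"dp": [-0.006,0,0.003],"angular": [0,0,0],"fingers": 1},{"dp": [-0.006,0,0.003],"angular": [0,0,0],"fingers": 1},{"dp": [-0.006,0,0.003],"angular": [0,0,0],"fingers": 1},{"dp": [-0.006,0,0.003],"angular": [0,0,0],"fingers": 1},{"dp": [-0.006,0,0.003],"angular": [0,0,0],"fingers": 1},{"dp": [-0.006,0,0.003],"angular": [0,0,0],"fingers": 1},{"dp": [-0.006,0,-0.2],"angular": [0,0,0],"fingers": 1},{"dp": [-0.006,0,-0.45],"angular": [0,0,0],"fingers": 1}]'

```text
time: 11.25
tool_pos: [432.3, -5.1, 96.1]
tcp_rot: [-180.0, 0.2, 0.3]
ft_force: [1.1, -0.1, -0.4]
finger_gap: 36.5
grip_force: 60.7
```

```bash
python3 go.py 610 12.4 100 0
```

```text
dp [ 0.8889 -0.0823 -0.0229] ang [-0.0002  0.0011  0.0018] t 11.25 pos [432.3  -5.1  96.1] [-180.     0.2    0.3] gap 36.5 F [ 1.1 -0.1 -0.4] g 60.7
```

Call:
step_arm --targets '[{"dp": [0.2,-0.02,-0.03],"angular": [0,0,0],"fingers": 1},{"dp": [0.4,-0.05,-0.03],"angular": [0,0,0],"fingers": 1},{"dp": [0.6,-0.082,-0.03],"angular": [0,0,0],"fingers": 1},{"dp": [0.8,-0.082,-0.03],"angular": [0,0,0],"fingers": 1},{"dp": [0.878,-0.082,-0.03],"angular": [0,0,0],"fingers": 1},{"dp": [0.878,-0.082,-0.03],"angular": [0,0,0],"fingers": 1},{"dp": [0.878,-0.082,-0.03],"angular": [0,0,0],"fingers": 1},{"dp": [0.878,-0.082,-0.03],"angular": [0,0,0],"fingers": 1}]'

```text
time: 12.25
tool_pos: [608.6, 12.2, 102.2]
tcp_rot: [-180.0, 0.0, 0.3]
ft_force: [1.1, -0.7, -0.3]
finger_gap: 36.6
grip_force: 60.8
```

```bash
python3 go.py 610.3 12.4 46 0;  python3 - <<'E'
from h import *
s=sense();tp=s['tool_pos']
o=[]
for n in('side','top'):
    a=snapshot(n);u=proj(n,[610,12,80])[0].astype(int);k=10
    a=cv2.resize(a[u[1]-26:u[1]+26,u[0]-19:u[0]+19],None,fx=k,fy=k,interpolation=cv2.INTER_CUBIC)
    def dr(V,col):
        for i in (0,1):
            p=(proj(n,V[i*24:i*24+24])-[u[0]-19.5,u[1]-26.5])*k
            cv2.polylines(a,[np.int32(p)],True,col,1)
    dr(cyl(20,0,14)+[tp[0],tp[1],tp[2]-7],(0,255,0))
    o.append(a)
cv2.imwrite('pics/c6.png',np.hstack(o))
E
```

```text
dp [ 0.0086 -0.0012  0.2811] ang [-0.      0.0002  0.0019] t 12.25 pos [608.6  12.2 102.2] [-180.     0.     0.3] gap 36.6 F [ 1.1 -0.7 -0.3] g 60.8
```

View pics/c6.png

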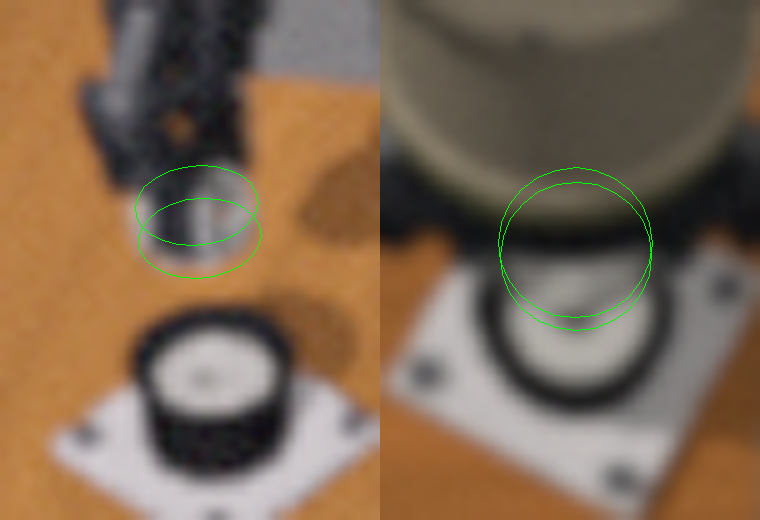

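Call:
step_arm --targets '[{"dp": [-0.001,0,0.12],"angular": [0,0,0],"fingers": 1},{"dp": [-0.001,0,0.2],"angular": [0,0,0],"fingers": 1},{"dp": [-0.001,0,0.24],"angular": [0,0,0],"fingers": 1},{"dp": [-0.001,0,0.26],"angular": [0,0,0],"fingers": 1},{"dp": [-0.001,0,0.275],"angular": [0,0,0],"fingers": 1},{"dp": [-0.001,0,0.285],"angular": [0,0,0],"fingers": 1},{"dp": [-0.001,0,0.293],"angular": [0,0,0],"fingers": 1},{"dp": [-0.001,0,0.293],"angular": [0,0,0],"fingers": 1}]'

```text
time: 13.35
tool_pos: [609.2, 12.2, 43.8]
tcp_rot: [180.0, -0.0, 0.3]
ft_force: [-0.3, -0.4, -1.9]
finger_gap: 36.5
grip_force: 60.8
```

Call:
step_arm --targets '[{"dp": [0,0,0],"angular": [0,0,0],"fingers": 0.4},{"dp": [0,0,0],"angular": [0,0,0],"fingers": 0.3},{"dp": [0,0,0],"angular": [0,0,0],"fingers": 0.3},{"dp": [0,0,-0.1],"angular": [0,0,0],"fingers": 0.3},{"dp": [0,0,-0.2],"angular": [0,0,0],"fingers": 0.3},{"dp": [-0.2,-0.2,-0.3],"angular": [0,0,0],"fingers": 0.3},{"dp": [-0.5,-0.4,-0.3],"angular": [0,0,0],"fingers": 0.3},{"dp": [-0.73,-0.6,-0.3],"angular": [0,0,0],"fingers": 0.3}]'

```text
time: 14.35
tool_pos: [468.4, 127.1, 106.1]
tcp_rot: [-180.0, -0.2, 0.3]
ft_force: [0.2, 0.2, 0.1]
finger_gap: 59.5
grip_force: 0.0
```

```bash
python3 - <<'E'
from h import *
o=[]
for n in('side','top'):
    a=snapshot(n);u=proj(n,[610,12,30])[0].astype(int);k=10
    o.append(cv2.resize(a[u[1]-26:u[1]+26,u[0]-19:u[0]+19],None,fx=k,fy=k,interpolation=cv2.INTER_CUBIC))
cv2.imwrite('pics/c7.png',np.hstack(o))
print(find('bolt',np.array([463.7,130.7]),0,(28,)))
E
python3 go.py 464 130.7 10 28
```

```text
[array([461.8, 130.1,  27.5]), np.float64(0.07), ('side', array([461.8, 130.1,  27.5]))]
dp [-0.0264 -0.0184  0.478 ] ang [ 0.0002 -0.001  -0.153 ] t 14.55 pos [469.  127.  105.6] [-180.    -0.2    0.5] gap 60.0 F [ 0.9 -0.  -0.1] g 0.0
```

View pics/c7.png

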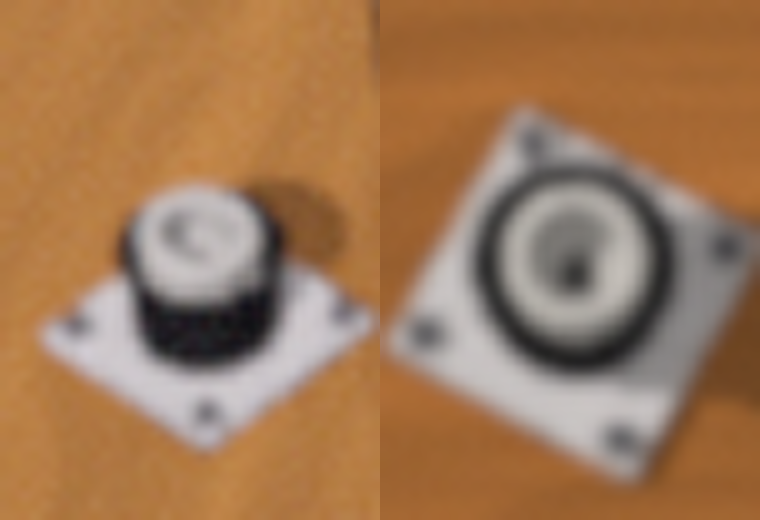

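The ring's seating isn't clear from this. I'll overlay the outline expected for a seated ring.

```bash
python3 - <<'E'
from h import *
o=[]
for n in('side','top'):
    a=snapshot(n);u=proj(n,[610,12,40])[0].astype(int);k=14
    a=cv2.resize(a[u[1]-16:u[1]+16,u[0]-14:u[0]+14],None,fx=k,fy=k,interpolation=cv2.INTER_CUBIC)
    def dr(V,col):
        for i in (0,1):
            p=(proj(n,V[i*24:i*24+24])-[u[0]-14.5,u[1]-16.5])*k
            cv2.polylines(a,[np.int32(p)],True,col,1)
    dr(cyl(20,32,46)+[609.3,12,0],(0,255,0))
    dr(cyl(30,0,41)[24:].repeat(2,0)[:48][::2].repeat(2,0)+[609.3,12,0],(0,0,255))
    o.append(a)
cv2.imwrite('pics/c8.png',np.hstack(o))
E
```

```text
(no output)
```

View pics/c8.png

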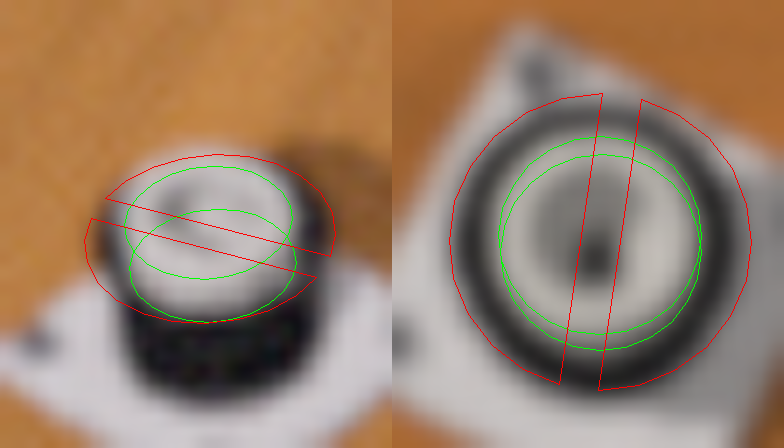

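The thin ring looks about 5 mm high in the side view: its back edge is at crop row 145, and a seated ring would put it at row 166. It's probably caught at the flare. I'll press it down gently with the fingers shut.

```bash
python3 go.py 609.5 12.2 60 0
```

```text
dp [0.692  0.5733 0.2293] ang [-0.0001 -0.001   0.0019] t 14.65 pos [470.3 126.  105.4] [-180.    -0.2    0.3] gap 59.7 F [0.3 0.5 0.3] g 0.0
```

Call:
step_arm --targets '[{"dp": [0.2,0.15,0],"angular": [0,0,0],"fingers": 1},{"dp": [0.4,0.3,0],"angular": [0,0,0],"fingers": 1},{"dp": [0.6,0.5,0],"angular": [0,0,0],"fingers": 1},{"dp": [0.692,0.573,0],"angular": [0,0,0],"fingers": 1},{"dp": [0.692,0.573,0.1],"angular": [0,0,0],"fingers": 1},{"dp": [0.692,0.573,0.2],"angular": [0,0,0],"fingers": 1},{"dp": [0.692,0.573,0.225],"angular": [0,0,0],"fingers": 1},{"dp": [0.692,0.573,0.225],"angular": [0,0,0],"fingers": 1}]'

```text
time: 15.65
tool_pos: [606.6, 13.1, 57.7]
tcp_rot: [-180.0, 0.1, 0.4]
ft_force: [-0.6, -0.0, 0.3]
finger_gap: -0.1
grip_force: 0.0
```

```bash
python3 go.py 609.5 12.2 47 0
```

```text
dp [0.0148 0.0049 0.0534] ang [-0.0001  0.0006  0.0022] t 15.65 pos [606.6  13.1  57.7] [-1.8e+02  1.0e-01  4.0e-01] gap -0.1 F [-0.6 -0.   0.3] g 0.0
```

Call:
step_arm --targets '[{"dp": [0.014,0.004,0.01],"angular": [0,0,0],"fingers": 1},{"dp": [0.014,0.004,0.015],"angular": [0,0,0],"fingers": 1},{"dp": [0.014,0.004,0.02],"angular": [0,0,0],"fingers": 1},{"dp": [0.014,0.004,0.025],"angular": [0,0,0],"fingers": 1},{"dp": [0.014,0.004,0.03],"angular": [0,0,0],"fingers": 1},{"dp": [0.014,0.004,0.035],"angular": [0,0,0],"fingers": 1},{"dp": [0.014,0.004,0.04],"angular": [0,0,0],"fingers": 1},{"dp": [0.014,0.004,0.04],"angular": [0,0,0],"fingers": 1}]'

```text
time: 16.65
tool_pos: [610.4, 11.6, 50.5]
tcp_rot: [-180.0, 0.0, 0.3]
ft_force: [0.2, -0.3, -0.6]
finger_gap: 0.1
grip_force: 0.0
```

Call:
step_arm --targets '[{"dp": [0,0,0.005],"angular": [0,0,0],"fingers": 1},{"dp": [0,0,0.008],"angular": [0,0,0],"fingers": 1},{"dp": [0,0,0.01],"angular": [0,0,0],"fingers": 1},{"dp": [0,0,0.012],"angular": [0,0,0],"fingers": 1},{"dp": [0,0,0.014],"angular": [0,0,0],"fingers": 1},{"dp": [0,0,0.016],"angular": [0,0,0],"fingers": 1},{"dp": [0,0,0.018],"angular": [0,0,0],"fingers": 1},{"dp": [0,0,0.018],"angular": [0,0,0],"fingers": 1}]'

```text
time: 17.65
tool_pos: [610.5, 11.6, 47.0]
tcp_rot: [180.0, 0.0, 0.3]
ft_force: [0.3, 1.2, 0.2]
finger_gap: 0.4
grip_force: 0.0
```

Call:
step_arm --targets '[{"dp": [0,0,0.004],"angular": [0,0,0],"fingers": 1},{"dp": [0,0,0.006],"angular": [0,0,0],"fingers": 1},{"dp": [0,0,0.008],"angular": [0,0,0],"fingers": 1},{"dp": [0,0,0.01],"angular": [0,0,0],"fingers": 1},{"dp": [0,0,0.012],"angular": [0,0,0],"fingers": 1},{"dp": [0,0,0.014],"angular": [0,0,0],"fingers": 1},{"dp": [0,0,0.016],"angular": [0,0,0],"fingers": 1},{"dp": [0,0,0.016],"angular": [0,0,0],"fingers": 1}]'

```text
time: 18.65
tool_pos: [610.5, 11.6, 43.9]
tcp_rot: [-180.0, -0.0, 0.3]
ft_force: [-0.2, 0.6, 0.3]
finger_gap: 0.2
grip_force: 0.1
```

Fully shut, the tips fit inside the 26 mm bore. I'll raise them, open to about 31 mm and press on the ring itself.

Call:
step_arm --targets '[{"dp": [-0.003,0,-0.05],"angular": [0,0,0],"fingers": 1},{"dp": [-0.003,0,-0.06],"angular": [0,0,0],"fingers": 0.64},{"dp": [-0.003,0,-0.06],"angular": [0,0,0],"fingers": 0.64},{"dp": [-0.003,0,-0.06],"angular": [0,0,0],"fingers": 0.64},{"dp": [-0.003,0,-0.04],"angular": [0,0,0],"fingers": 0.64},{"dp": [-0.003,0,-0.03],"angular": [0,0,0],"fingers": 0.64},{"dp": [-0.003,0,-0.025],"angular": [0,0,0],"fingers": 0.64},{"dp": [-0.003,0,-0.025],"angular": [0,0,0],"fingers": 0.64}]'

```text
time: 19.65
tool_pos: [609.8, 11.6, 48.7]
tcp_rot: [-180.0, 0.0, 0.3]
ft_force: [-0.1, 0.0, 0.5]
finger_gap: 31.3
grip_force: 0.0
```

Call:
step_arm --targets '[{"dp": [0,0,0.002],"angular": [0,0,0],"fingers": 0.64},{"dp": [0,0,0.004],"angular": [0,0,0],"fingers": 0.64},{"dp": [0,0,0.006],"angular": [0,0,0],"fingers": 0.64},{"dp": [0,0,0.008],"angular": [0,0,0],"fingers": 0.64},{"dp": [0,0,0.01],"angular": [0,0,0],"fingers": 0.64},{"dp": [0,0,0.012],"angular": [0,0,0],"fingers": 0.64},{"dp": [0,0,0.012],"angular": [0,0,0],"fingers": 0.64},{"dp": [0,0,0.012],"angular": [0,0,0],"fingers": 0.64}]'

```text
time: 20.65
tool_pos: [609.9, 11.6, 46.5]
tcp_rot: [-180.0, 0.0, 0.3]
ft_force: [0.8, -0.7, -0.1]
finger_gap: 30.5
grip_force: 0.0
```

Call:
step_arm --targets '[{"dp": [0,0,0.002],"angular": [0,0,0],"fingers": 0.64},{"dp": [0,0,0.003],"angular": [0,0,0],"fingers": 0.64},{"dp": [0,0,0.004],"angular": [0,0,0],"fingers": 0.64},{"dp": [0,0,0.005],"angular": [0,0,0],"fingers": 0.64},{"dp": [0,0,0.006],"angular": [0,0,0],"fingers": 0.64},{"dp": [0,0,0.008],"angular": [0,0,0],"fingers": 0.64},{"dp": [0,0,0.008],"angular": [0,0,0],"fingers": 0.64},{"dp": [0,0,0.008],"angular": [0,0,0],"fingers": 0.64}]'

```text
time: 21.65
tool_pos: [610.0, 11.6, 45.5]
tcp_rot: [180.0, -0.0, 0.3]
ft_force: [-3.8, -0.2, 7.0]
finger_gap: 30.8
grip_force: 3.1
```

Call:
step_arm --targets '[{"dp": [0,0,0.002],"angular": [0,0,0],"fingers": 0.64},{"dp": [0,0,0.004],"angular": [0,0,0],"fingers": 0.64},{"dp": [0,0,0.006],"angular": [0,0,0],"fingers": 0.64},{"dp": [0,0,0.006],"angular": [0,0,0],"fingers": 0.64},{"dp": [0,0,0.006],"angular": [0,0,0],"fingers": 0.64},{"dp": [0,0,0.006],"angular": [0,0,0],"fingers": 0.64},{"dp": [0,0,0.006],"angular": [0,0,0],"fingers": 0.64},{"dp": [0,0,0.006],"angular": [0,0,0],"fingers": 0.64}]'

```text
time: 22.65
tool_pos: [610.2, 11.6, 45.5]
tcp_rot: [180.0, -0.0, 0.3]
ft_force: [-6.8, -0.3, 14.5]
finger_gap: 30.8
grip_force: 7.3
```

Call:
step_arm --targets '[{"dp": [0,0,-0.05],"angular": [0,0,0],"fingers": 0.64},{"dp": [0,0,-0.2],"angular": [0,0,0],"fingers": 0.5},{"dp": [0,0,-0.3],"angular": [0,0,0],"fingers": 0.3},{"dp": [-0.2,-0.1,-0.3],"angular": [0,0,0],"fingers": 0.3},{"dp": [-0.4,-0.3,-0.3],"angular": [0,0,0],"fingers": 0.3},{"dp": [-0.6,-0.5,-0.3],"angular": [0,0,0],"fingers": 0.3},{"dp": [-0.73,-0.6,-0.3],"angular": [0,0,0],"fingers": 0.3},{"dp": [-0.73,-0.6,-0.3],"angular": [0,0,0],"fingers": 0.3}]'

```text
time: 23.65
tool_pos: [461.9, 132.1, 103.9]
tcp_rot: [-180.0, -0.0, 0.5]
ft_force: [0.2, -0.7, 0.2]
finger_gap: 59.8
grip_force: 0.0
```

```bash
python3 - <<'E'
from h import *
o=[]
b=cv2.imread('pics/side3.png')
for n in('side','top'):
    a=snapshot(n);cv2.imwrite(f'pics/{n}4.png',a);u=proj(n,[610,12,40])[0].astype(int);k=14
    a=cv2.resize(a[u[1]-16:u[1]+16,u[0]-14:u[0]+14],None,fx=k,fy=k,interpolation=cv2.INTER_CUBIC)
    o.append(a)
    ms=masks_of(n,'thin_spacer')
    for m in ms[:2]: print(n,m['conf'],m['at'],m['pixels'].sum())
    tm=masks_of(n,'tube')[0]['pixels']
    print(n,'tube only',fit('tube',{n:tm},(610,12),0,(-28,)))
    for zb in (28,32,36,40):
        P['thin_spacer']=[cyl(20,max(0,41-zb),14)]
        m=[m for m in ms if m['conf']>.2 and np.hypot(*(np.array(m['at'])-proj(n,[610,12,46])[0]))<8]
        if m: print(zb,fit('thin_spacer',{n:m[0]['pixels']},(610,12),zb))
cv2.imwrite('pics/c9.png',np.hstack(o))
E
python3 go.py 463 130.7 10 28
```

```text
side tube only (array([608.40419597,  10.69019989, -27.53796606]), np.float64(0.45295792826934694))
top 0.44 [345.6, 138.2] 2724
top 0.41 [257.0, 141.2] 149
top tube only (array([610.57042305,  13.25724215, -28.20152956]), np.float64(0.28845830976327086))
28 (array([610.82242584,  10.61156929,  10.05262959]), np.float64(0.3231198119463603))
32 (array([610.05943016,  10.85722747,  13.15799515]), np.float64(0.2959901328606189))
36 (array([609.48318388,  10.77601676,  13.81274092]), np.float64(0.27762352631538206))
40 (array([608.85693917,  10.69432476,   3.16705452]), np.float64(0.2710219352907633))
dp [-0.0052 -0.0028  0.4692] ang [ 0.000e+00 -1.000e-04 -1.541e-01] t 23.95 pos [464.  130.1 103.8] [180.   -0.    0.3] gap 59.8 F [ 0.2 -0.2 -0. ] g 0.0
```

View pics/c9.png

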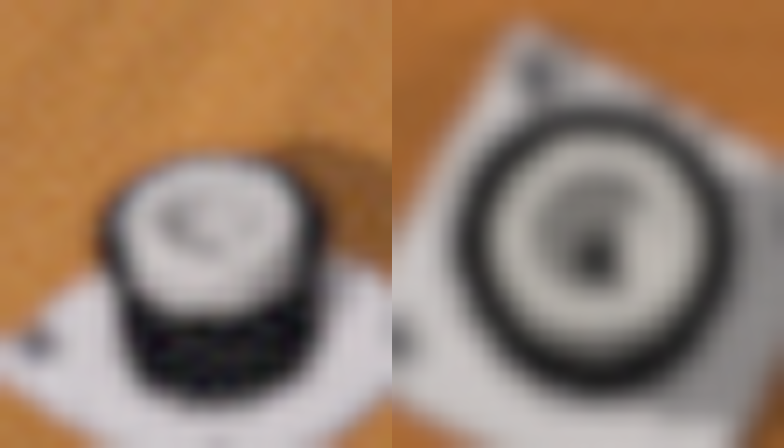

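The thin ring dropped about 3 mm and now matches the seated outline (back edge at row 157, rim visible behind it). I'll press once more with the fingers turned 90° to level the other axis.

Call:
step_arm --targets '[{"dp": [0.2,0.15,0],"angular": [0,0,-0.06],"fingers": 0.64},{"dp": [0.4,0.3,0],"angular": [0,0,-0.12],"fingers": 0.64},{"dp": [0.6,0.5,0],"angular": [0,0,-0.18],"fingers": 0.64},{"dp": [0.731,0.593,0],"angular": [0,0,-0.24],"fingers": 0.64},{"dp": [0.731,0.593,0.05],"angular": [0,0,-0.3],"fingers": 0.64},{"dp": [0.731,0.593,0.1],"angular": [0,0,-0.36],"fingers": 0.64},{"dp": [0.731,0.593,0.15],"angular": [0,0,-0.42],"fingers": 0.64},{"dp": [0.731,0.593,0.225],"angular": [0,0,-0.47],"fingers": 0.64}]'

```text
time: 24.95
tool_pos: [610.8, 12.1, 58.4]
tcp_rot: [180.0, 0.0, 85.2]
ft_force: [0.0, 0.2, 0.4]
finger_gap: 30.9
grip_force: 0.0
```

```bash
python3 go.py 609.5 12.2 46 85
```

```text
dp [ 0.0001 -0.0067  0.0619] ang [0.0002 0.     0.0011] t 24.95 pos [610.8  12.1  58.4] [180.    0.   85.2] gap 30.9 F [0.  0.2 0.4] g 0.0
```

Call:
step_arm --targets '[{"dp": [0,-0.005,0.04],"angular": [0,0,0],"fingers": 0.64},{"dp": [0,-0.005,0.05],"angular": [0,0,0],"fingers": 0.64},{"dp": [0,-0.005,0.055],"angular": [0,0,0],"fingers": 0.64},{"dp": [0,-0.005,0.06],"angular": [0,0,0],"fingers": 0.64},{"dp": [0,-0.005,0.064],"angular": [0,0,0],"fingers": 0.64},{"dp": [0,-0.005,0.068],"angular": [0,0,0],"fingers": 0.64},{"dp": [0,-0.005,0.072],"angular": [0,0,0],"fingers": 0.64},{"dp": [0,-0.005,0.072],"angular": [0,0,0],"fingers": 0.64}]'

```text
time: 25.95
tool_pos: [609.4, 13.1, 45.5]
tcp_rot: [180.0, 0.0, 84.9]
ft_force: [-4.9, 1.2, 8.4]
finger_gap: 30.6
grip_force: 4.2
```

Contact comes at the same height (45.5) in both directions, so the ring is level and seated with its top near 46 mm. Next is the bolt.

Call:
step_arm --targets '[{"dp": [0,0,-0.1],"angular": [0,0,0],"fingers": 0.64},{"dp": [0,0,-0.3],"angular": [0,0,0.05],"fingers": 0.3},{"dp": [0.2,-0.3,-0.3],"angular": [0,0,0.1],"fingers": 0.3},{"dp": [0.4,-0.5,-0.3],"angular": [0,0,0.15],"fingers": 0.3},{"dp": [0.522,-0.78,-0.3],"angular": [0,0,0.2],"fingers": 0.3},{"dp": [0.522,-0.78,-0.3],"angular": [0,0,0.25],"fingers": 0.3},{"dp": [0.522,-0.78,-0.3],"angular": [0,0,0.317],"fingers": 0.3},{"dp": [0.522,-0.78,-0.3],"angular": [0,0,0.317],"fingers": 0.3}]'

```text
time: 26.95
tool_pos: [463.4, 131.1, 105.6]
tcp_rot: [180.0, -0.1, 27.9]
ft_force: [0.1, 0.3, -0.3]
finger_gap: 59.9
grip_force: 0.0
```

```bash
python3 go.py 463 130.5 5 28
```

```text
dp [-0.0043  0.0015  0.5029] ang [ 0.0002 -0.0006 -0.0006] t 26.95 pos [463.4 131.1 105.6] [ 1.80e+02 -1.00e-01  2.79e+01] gap 59.9 F [ 0.1  0.3 -0.3] g 0.0
```

Call:
step_arm --targets '[{"dp": [0,0,0.15],"angular": [0,0,0],"fingers": 0.3},{"dp": [0,0,0.3],"angular": [0,0,0],"fingers": 0.3},{"dp": [0,0,0.4],"angular": [0,0,0],"fingers": 0.3},{"dp": [0,0,0.5],"angular": [0,0,0],"fingers": 0.3},{"dp": [0,0,0.5],"angular": [0,0,0],"fingers": 0.3},{"dp": [0,0,0.5],"angular": [0,0,0],"fingers": 1},{"dp": [0,0,0.5],"angular": [0,0,0],"fingers": 1},{"dp": [0,0,0.5],"angular": [0,0,0],"fingers": 1}]'

```text
time: 27.95
tool_pos: [464.0, 131.1, 5.7]
tcp_rot: [180.0, -0.1, 27.9]
ft_force: [-0.5, -0.1, 5.3]
finger_gap: 13.5
grip_force: 58.5
```

Call:
step_arm --targets '[{"dp": [0,0,0],"angular": [0,0,0],"fingers": 1},{"dp": [0,0,0],"angular": [0,0,0],"fingers": 1},{"dp": [0,0,0],"angular": [0,0,0],"fingers": 1},{"dp": [0,0,-0.15],"angular": [0,0,0],"fingers": 1},{"dp": [0,0,-0.35],"angular": [0,0,0],"fingers": 1},{"dp": [0,0,-0.5],"angular": [0,0,0],"fingers": 1},{"dp": [0,0,-0.5],"angular": [0,0,0],"fingers": 1},{"dp": [0,0,-0.5],"angular": [0,0,0],"fingers": 1}]'

```text
time: 28.95
tool_pos: [462.4, 130.8, 103.4]
tcp_rot: [-180.0, 0.0, 27.9]
ft_force: [-0.5, 0.5, -1.8]
finger_gap: 13.3
grip_force: 58.9
```

```bash
python3 go.py 654 261 105 2; python3 -c "
from h import *
snapshot('side');print(find('bolt',np.array([463,130]),88,(28,),cams=('side',),zc=100))"
```

```text
dp [ 1.1513 -0.1273 -0.0087] ang [-0.      0.0003  0.1438] t 28.95 pos [462.4 130.8 103.4] [-180.     0.    27.9] gap 13.3 F [-0.5  0.5 -1.8] g 58.9
[array([461.9, 120.6,  24.8]), np.float64(0.806), ('side', array([461.9, 120.6,  24.8]))]
```

Call:
step_arm --targets '[{"dp": [0.25,-0.03,0],"angular": [0,0,0.03],"fingers": 1},{"dp": [0.5,-0.06,0],"angular": [0,0,0.06],"fingers": 1},{"dp": [0.75,-0.09,0],"angular": [0,0,0.1],"fingers": 1},{"dp": [1,-0.127,0],"angular": [0,0,0.144],"fingers": 1},{"dp": [1,-0.127,0],"angular": [0,0,0.144],"fingers": 1},{"dp": [1,-0.127,0],"angular": [0,0,0.144],"fingers": 1},{"dp": [1,-0.127,0],"angular": [0,0,0.144],"fingers": 1},{"dp": [1,-0.127,0],"angular": [0,0,0.144],"fingers": 1}]'

```text
time: 30.05
tool_pos: [627.5, 246.4, 105.0]
tcp_rot: [-180.0, -0.0, 2.0]
ft_force: [0.9, -0.3, -1.0]
finger_gap: 13.4
grip_force: 59.0
```

```bash
python3 go.py 654 261 10.5 2
```

```text
dp [ 0.1344 -0.0686  0.4726] ang [-0.0001 -0.0002 -0.0003] t 30.05 pos [627.5 246.4 105. ] [-180.   -0.    2.] gap 13.4 F [ 0.9 -0.3 -1. ] g 59.0
```

Call:
step_arm --targets '[{"dp": [0.134,-0.069,0],"angular": [0,0,0],"fingers": 1},{"dp": [0.134,-0.069,0.1],"angular": [0,0,0],"fingers": 1},{"dp": [0.134,-0.069,0.2],"angular": [0,0,0],"fingers": 1},{"dp": [0.134,-0.069,0.3],"angular": [0,0,0],"fingers": 1},{"dp": [0.134,-0.069,0.4],"angular": [0,0,0],"fingers": 1},{"dp": [0.134,-0.069,0.45],"angular": [0,0,0],"fingers": 1},{"dp": [0.134,-0.069,0.472],"angular": [0,0,0],"fingers": 1},{"dp": [0.134,-0.069,0.472],"angular": [0,0,0],"fingers": 1}]'

```text
time: 31.05
tool_pos: [654.6, 261.7, 10.5]
tcp_rot: [-180.0, -0.0, 2.0]
ft_force: [0.7, -1.0, -0.5]
finger_gap: 13.8
grip_force: 59.2
```

```bash
python3 go.py 461.5 -281 105 0
```

```text
dp [-1.0572  2.679  -0.4742] ang [-0.0001 -0.0003  0.0109] t 31.05 pos [654.6 261.7  10.5] [-180.   -0.    2.] gap 13.8 F [ 0.7 -1.  -0.5] g 59.2
```

Call:
step_arm --targets '[{"dp": [0,0,0.003],"angular": [0,0,0],"fingers": 0.5},{"dp": [0,0,0.003],"angular": [0,0,0],"fingers": 0.45},{"dp": [0,0,0.003],"angular": [0,0,0],"fingers": 0.45},{"dp": [0,0,0],"angular": [0,0,0],"fingers": 0.45},{"dp": [0,0,-0.15],"angular": [0,0,0],"fingers": 0.45},{"dp": [0,0,-0.4],"angular": [0,0,0],"fingers": 0.3},{"dp": [-0.1,0.2,-0.5],"angular": [0,0,0],"fingers": 0.2},{"dp": [-0.3,0.5,-0.5],"angular": [0,0,0],"fingers": 0.1}]'

```text
time: 32.05
tool_pos: [604.9, 167.9, 113.6]
tcp_rot: [-179.9, -0.4, 2.1]
ft_force: [1.1, -0.9, 1.0]
finger_gap: 77.0
grip_force: 0.0
```

Call:
step_arm --targets '[{"dp": [-0.1,0.3,0],"angular": [0,0,0],"fingers": 0.1},{"dp": [-0.2,0.6,0],"angular": [0,0,0],"fingers": 0.1},{"dp": [-0.4,0.9,0],"angular": [0,0,0],"fingers": 0.1},{"dp": [-0.5,1,0],"angular": [0,0,0],"fingers": 0.1},{"dp": [-0.5,1,0],"angular": [0,0,0],"fingers": 0.1},{"dp": [-0.5,1,0],"angular": [0,0,0],"fingers": 0.1},{"dp": [-0.5,1,0],"angular": [0,0,0],"fingers": 0.1},{"dp": [-0.5,1,0],"angular": [0,0,0],"fingers": 0.1}]'

```text
time: 33.05
tool_pos: [510.0, -34.8, 109.9]
tcp_rot: [-180.0, 0.0, 2.0]
ft_force: [-0.5, -0.1, 0.2]
finger_gap: 76.2
grip_force: 0.0
```

```bash
python3 go.py 461.5 -281 105 0; python3 - <<'E'
from h import *
o=[]
for n in('side','top'): cv2.imwrite(f'pics/{n}5.png',snapshot(n))
for n in('top','side'):
    ms=masks_of(n,'nut')
    for m in ms[:3]: print(n,m['conf'],m['at'],m['pixels'].sum(),ray(n,m['at'],12))
    for y in (0,10,20,30,40,50):
        m=[m for m in ms if np.hypot(*(ray(n,m['at'],12)[:2]-[461,-281]))<40]
        if m: print(y,fit('nut',{n:m[0]['pixels']},(461,-281),0,(y,)))
def crop(n,X,w,h,k):
    u=proj(n,X)[0].astype(int);a=cv2.imread(f'pics/{n}5.png')
    return cv2.resize(a[u[1]-h:u[1]+h,u[0]-w:u[0]+w],None,fx=k,fy=k,interpolation=cv2.INTER_CUBIC)
A=[crop('top',[461,-281,20],14,14,14),crop('side',[461,-281,20],14,14,14)]
B=[crop('top',[610,262,10],49,49,4),crop('side',[610,262,10],49,49,4)]
cv2.imwrite('pics/c10.png',np.vstack([np.hstack(A)[:392],np.hstack(B)])[:600] if 0 else np.hstack([np.vstack(A)[:,:],np.vstack(B)])[::1,::1])
print(cv2.imread('pics/c10.png').shape)
a=cv2.imread('pics/c10.png');cv2.imwrite('pics/c10.png',cv2.resize(a,None,fx=.75,fy=.75))
E
```

```text
dp [-0.2859  1.2216  0.0241] ang [-0.      0.      0.0113] t 33.05 pos [510.  -34.8 109.9] [-180.    0.    2.] gap 76.2 F [-0.5 -0.1  0.2] g 0.0
top 0.64 [363.8, 203.0] 160 [ 452.65814739 -294.77179476   12.        ]
0 (array([ 461.48897783, -280.96433125,   15.63389145]), np.float64(0.6880105728565937))
10 (array([ 461.62104574, -280.92556506,   15.10251442]), np.float64(0.6881129373317955))
20 (array([ 461.54281944, -280.99146398,   14.795254  ]), np.float64(0.6883212226066897))
30 (array([ 461.38510722, -280.94306169,   15.29101831]), np.float64(0.6882329873125721))
40 (array([ 461.46519771, -280.99350552,   75.77280019]), np.float64(0.688129661668589))
50 (array([ 461.45408437, -281.00022327,   74.02200805]), np.float64(0.6883208381391773))
(784, 784, 3)
```

View pics/c10.png

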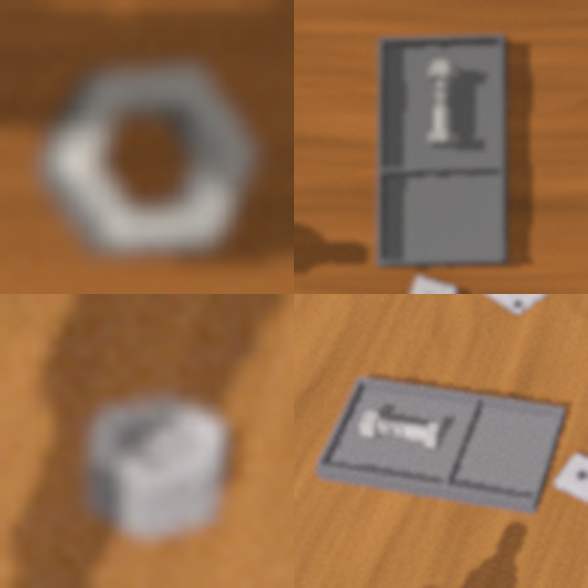

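The bolt lies flat in the long bay (top crop (440,100)). The nut's corners are at crop (45,160) and (255,150), so its flats face world x at a yaw of about 4°. I'll grip the pair of flats at -56°, with tool yaw 34.

Call:
step_arm --targets '[{"dp": [-0.07,0.25,0],"angular": [0,0,-0.05],"fingers": 0.08},{"dp": [-0.14,0.5,0],"angular": [0,0,-0.1],"fingers": 0.08},{"dp": [-0.21,0.75,0],"angular": [0,0,-0.15],"fingers": 0.08},{"dp": [-0.286,1,0],"angular": [0,0,-0.178],"fingers": 0.08},{"dp": [-0.286,1,0],"angular": [0,0,-0.178],"fingers": 0.08},{"dp": [-0.286,1,0],"angular": [0,0,-0.178],"fingers": 0.08},{"dp": [-0.286,1,0],"angular": [0,0,-0.178],"fingers": 0.08},{"dp": [-0.286,1,0],"angular": [0,0,-0.178],"fingers": 0.08}]'

```text
time: 34.25
tool_pos: [459.6, -236.3, 109.9]
tcp_rot: [-180.0, -0.0, 34.1]
ft_force: [0.3, -0.4, 1.2]
finger_gap: 78.5
grip_force: 0.0
```

```bash
python3 go.py 461.7 -281 5 34
```

```text
dp [-0.1166  0.1909  0.5244] ang [-0.     -0.      0.0005] t 34.25 pos [ 459.6 -236.3  109.9] [-180.    -0.    34.1] gap 78.5 F [ 0.3 -0.4  1.2] g 0.0
```

Call:
step_arm --targets '[{"dp": [-0.117,0.19,0],"angular": [0,0,0],"fingers": 0.08},{"dp": [-0.117,0.19,0.1],"angular": [0,0,0],"fingers": 0.08},{"dp": [-0.117,0.19,0.25],"angular": [0,0,0],"fingers": 0.08},{"dp": [-0.117,0.19,0.4],"angular": [0,0,0],"fingers": 0.08},{"dp": [-0.117,0.19,0.52],"angular": [0,0,0],"fingers": 0.08},{"dp": [-0.117,0.19,0.52],"angular": [0,0,0],"fingers": 0.08},{"dp": [-0.117,0.19,0.52],"angular": [0,0,0],"fingers": 0.08},{"dp": [-0.117,0.19,0.52],"angular": [0,0,0],"fingers": 1}]'

```text
time: 35.25
tool_pos: [462.2, -282.6, 7.5]
tcp_rot: [179.9, -0.1, 34.0]
ft_force: [0.3, -0.7, 0.0]
finger_gap: 62.4
grip_force: 0.0
```

Call:
step_arm --targets '[{"dp": [0,0,0],"angular": [0,0,0],"fingers": 1},{"dp": [0,0,0],"angular": [0,0,0],"fingers": 1},{"dp": [0,0,0],"angular": [0,0,0],"fingers": 1},{"dp": [0,0,0],"angular": [0,0,0],"fingers": 1},{"dp": [0,0,0],"angular": [0,0,0],"fingers": 1},{"dp": [0,0,0],"angular": [0,0,0],"fingers": 1},{"dp": [0,0,-0.2],"angular": [0,0,0],"fingers": 1},{"dp": [0,0,-0.5],"angular": [0,0,0],"fingers": 1}]'

```text
time: 36.25
tool_pos: [459.1, -280.6, 104.6]
tcp_rot: [-179.7, 0.1, 34.0]
ft_force: [0.8, -2.4, -1.3]
finger_gap: 44.6
grip_force: 62.3
```

```bash
python3 go.py 546 260 115 2
```

```text
dp [ 1.8712 -1.9988 -0.0448] ang [-0.0014  0.001   0.1777] t 36.25 pos [ 459.1 -280.6  104.6] [-1.797e+02  1.000e-01  3.400e+01] gap 44.6 F [ 0.8 -2.4 -1.3] g 62.3
```

Call:
step_arm --targets '[{"dp": [0.18,-0.2,-0.04],"angular": [0,0,0],"fingers": 1},{"dp": [0.36,-0.4,-0.04],"angular": [0,0,0],"fingers": 1},{"dp": [0.54,-0.6,-0.04],"angular": [0,0,0],"fingers": 1},{"dp": [0.72,-0.8,-0.04],"angular": [0,0,0],"fingers": 1},{"dp": [0.93,-1,-0.04],"angular": [0,0,0],"fingers": 1},{"dp": [0.93,-1,-0.04],"angular": [0,0,0],"fingers": 1},{"dp": [0.93,-1,-0.04],"angular": [0,0,0],"fingers": 1},{"dp": [0.93,-1,-0.04],"angular": [0,0,0],"fingers": 1}]'

```text
time: 37.25
tool_pos: [503.2, -13.4, 113.8]
tcp_rot: [180.0, 0.0, 33.9]
ft_force: [0.0, -0.5, -1.8]
finger_gap: 44.4
grip_force: 62.4
```

Call:
step_arm --targets '[{"dp": [0.18,-0.2,0],"angular": [0,0,0.04],"fingers": 1},{"dp": [0.36,-0.4,0],"angular": [0,0,0.08],"fingers": 1},{"dp": [0.54,-0.6,0],"angular": [0,0,0.12],"fingers": 1},{"dp": [0.72,-0.8,0],"angular": [0,0,0.16],"fingers": 1},{"dp": [0.93,-0.99,0],"angular": [0,0,0.178],"fingers": 1},{"dp": [0.93,-0.99,0],"angular": [0,0,0.178],"fingers": 1},{"dp": [0.93,-0.99,0],"angular": [0,0,0.178],"fingers": 1},{"dp": [0.93,-0.99,0],"angular": [0,0,0.178],"fingers": 1}]'

```text
time: 38.25
tool_pos: [547.1, 254.2, 113.7]
tcp_rot: [180.0, 0.0, 1.8]
ft_force: [-0.1, -0.6, -2.0]
finger_gap: 44.8
grip_force: 62.5
```

```bash
python3 go.py 546 260 11.5 2
```

```text
dp [-0.0042 -0.0295  0.5112] ang [ 0.0001  0.0002 -0.0009] t 38.25 pos [547.1 254.2 113.7] [180.    0.    1.8] gap 44.8 F [-0.1 -0.6 -2. ] g 62.5
```

Call:
step_arm --targets '[{"dp": [-0.004,-0.03,0],"angular": [0,0,0],"fingers": 1},{"dp": [-0.004,-0.03,0.1],"angular": [0,0,0],"fingers": 1},{"dp": [-0.004,-0.03,0.25],"angular": [0,0,0],"fingers": 1},{"dp": [-0.004,-0.03,0.35],"angular": [0,0,0],"fingers": 1},{"dp": [-0.004,-0.03,0.43],"angular": [0,0,0],"fingers": 1},{"dp": [-0.004,-0.03,0.48],"angular": [0,0,0],"fingers": 1},{"dp": [-0.004,-0.03,0.513],"angular": [0,0,0],"fingers": 1},{"dp": [-0.004,-0.03,0.513],"angular": [0,0,0],"fingers": 1}]'

```text
time: 39.25
tool_pos: [546.6, 262.2, 12.0]
tcp_rot: [-180.0, -0.1, 2.0]
ft_force: [-0.4, -0.5, -2.0]
finger_gap: 44.8
grip_force: 62.5
```

```bash
python3 go.py 546 260 10 2
```

```text
dp [-0.0034  0.011   0.0099] ang [-0.0001 -0.0004 -0.0002] t 39.25 pos [546.6 262.2  12. ] [-1.8e+02 -1.0e-01  2.0e+00] gap 44.8 F [-0.4 -0.5 -2. ] g 62.5
```

Call:
step_arm --targets '[{"dp": [0,0,0.006],"angular": [0,0,0],"fingers": 1},{"dp": [0,0,0.006],"angular": [0,0,0],"fingers": 0.28},{"dp": [0,0,0.006],"angular": [0,0,0],"fingers": 0.28},{"dp": [0,0,0.006],"angular": [0,0,0],"fingers": 0.28},{"dp": [0,0,0.006],"angular": [0,0,0],"fingers": 0.28},{"dp": [0,0,-0.15],"angular": [0,0,0],"fingers": 0.28},{"dp": [0,0,-0.4],"angular": [0,0,0],"fingers": 0.28},{"dp": [0,0,-0.5],"angular": [0,0,0],"fingers": 0.28}]'

```text
time: 40.25
tool_pos: [547.8, 262.7, 115.0]
tcp_rot: [-179.9, -0.3, 2.0]
ft_force: [0.4, 0.2, 0.3]
finger_gap: 61.5
grip_force: 0.0
```

```bash
python3 go.py 429 278 110 74; python3 -c "
from h import *
snapshot('side');snapshot('top');print(find('bracket',np.array([454,271.]),0,(-16,),cams=('side',)));print(find('bracket',np.array([454,271.]),0,(-16,),cams=('top',)));print(find('nut',np.array([546,261.]),4,(0,20,40)))"
```

```text
dp [-0.5912 -0.0969  0.0222] ang [ 0.0005 -0.0017 -0.4002] t 40.25 pos [547.8 262.7 115. ] [-179.9   -0.3    2. ] gap 61.5 F [0.4 0.2 0.3] g 0.0
[array([453.8, 271. , -16.6]), np.float64(0.096), ('side', array([453.8, 271. , -16.6]))]
None
[array([547.2, 261. ,  27.3]), np.float64(0.139), ('side', array([547.2, 261. ,  27.3]))]
```

Call:
step_arm --targets '[{"dp": [-0.15,0,0],"angular": [0,0,-0.055],"fingers": 0.45},{"dp": [-0.3,-0.05,0],"angular": [0,0,-0.11],"fingers": 0.45},{"dp": [-0.45,-0.08,0],"angular": [0,0,-0.165],"fingers": 0.45},{"dp": [-0.591,-0.097,0.02],"angular": [0,0,-0.22],"fingers": 0.45},{"dp": [-0.591,-0.097,0.02],"angular": [0,0,-0.275],"fingers": 0.45},{"dp": [-0.591,-0.097,0.02],"angular": [0,0,-0.33],"fingers": 0.45},{"dp": [-0.591,-0.097,0.02],"angular": [0,0,-0.385],"fingers": 0.45},{"dp": [-0.591,-0.097,0.02],"angular": [0,0,-0.4],"fingers": 0.45}]'

```text
time: 41.55
tool_pos: [425.9, 276.7, 105.2]
tcp_rot: [-179.9, 0.1, 74.2]
ft_force: [0.7, -0.0, -0.1]
finger_gap: 46.7
grip_force: 0.0
```

```bash
python3 go.py 429 278.3 22 73.7
```

```text
dp [0.013  0.0137 0.416 ] ang [-0.0008  0.0007  0.0025] t 41.55 pos [425.9 276.7 105.2] [-1.799e+02  1.000e-01  7.420e+01] gap 46.7 F [ 0.7 -0.  -0.1] g 0.0
```

Call:
step_arm --targets '[{"dp": [0.01,0.01,0],"angular": [0,0,0],"fingers": 0.45},{"dp": [0.01,0.01,0.15],"angular": [0,0,0],"fingers": 0.45},{"dp": [0.01,0.01,0.3],"angular": [0,0,0],"fingers": 0.45},{"dp": [0.01,0.01,0.41],"angular": [0,0,0],"fingers": 0.45},{"dp": [0.01,0.01,0.41],"angular": [0,0,0],"fingers": 0.45},{"dp": [0.01,0.01,0.41],"angular": [0,0,0],"fingers": 1},{"dp": [0.01,0.01,0.41],"angular": [0,0,0],"fingers": 1},{"dp": [0.01,0.01,0.41],"angular": [0,0,0],"fingers": 1}]'

```text
time: 42.55
tool_pos: [430.9, 279.2, 26.7]
tcp_rot: [179.9, -0.1, 74.0]
ft_force: [1.1, -0.0, 3.2]
finger_gap: 6.6
grip_force: 60.1
```

Call:
step_arm --targets '[{"dp": [0,0,0],"angular": [0,0,0],"fingers": 1},{"dp": [0,0,0],"angular": [0,0,0],"fingers": 1},{"dp": [0,0,0],"angular": [0,0,0],"fingers": 1},{"dp": [0,0,0],"angular": [0,0,0],"fingers": 1},{"dp": [0,0,-0.15],"angular": [0,0,0],"fingers": 1},{"dp": [0,0,-0.35],"angular": [0,0,0],"fingers": 1},{"dp": [0,0,-0.55],"angular": [0,0,0],"fingers": 1},{"dp": [0,0,-0.55],"angular": [0,0,0],"fingers": 1}]'

```text
time: 43.55
tool_pos: [431.7, 279.9, 139.2]
tcp_rot: [179.7, -0.3, 74.0]
ft_force: [0.0, -0.1, -2.3]
finger_gap: 7.0
grip_force: 59.2
```

```bash
python3 go.py 606 -252 130 95
```

```text
dp [-2.3151  1.5721  0.0425] ang [ 0.0018 -0.0012 -0.1169] t 43.55 pos [431.7 279.9 139.2] [179.7  -0.3  74. ] gap 7.0 F [ 0.  -0.1 -2.3] g 59.2
```

Call:
step_arm --targets '[{"dp": [-0.2,0.13,0],"angular": [0,0,0],"fingers": 1},{"dp": [-0.4,0.26,0],"angular": [0,0,0],"fingers": 1},{"dp": [-0.6,0.4,0],"angular": [0,0,0],"fingers": 1},{"dp": [-0.8,0.53,0],"angular": [0,0,0],"fingers": 1},{"dp": [-1,0.66,0],"angular": [0,0,0],"fingers": 1},{"dp": [-1,0.66,0],"angular": [0,0,0],"fingers": 1},{"dp": [-1,0.66,0],"angular": [0,0,0],"fingers": 1},{"dp": [-1,0.66,0],"angular": [0,0,0],"fingers": 1}]'

```text
time: 44.55
tool_pos: [500.5, 51.1, 134.6]
tcp_rot: [-179.9, 0.0, 74.0]
ft_force: [0.2, -0.1, -1.8]
finger_gap: 6.6
grip_force: 59.3
```

Call:
step_arm --targets '[{"dp": [-0.2,0.13,0],"angular": [0,0,-0.03],"fingers": 1},{"dp": [-0.4,0.26,0],"angular": [0,0,-0.06],"fingers": 1},{"dp": [-0.6,0.4,0],"angular": [0,0,-0.09],"fingers": 1},{"dp": [-0.8,0.53,0],"angular": [0,0,-0.115],"fingers": 1},{"dp": [-1,0.66,0],"angular": [0,0,-0.115],"fingers": 1},{"dp": [-1,0.66,0],"angular": [0,0,-0.115],"fingers": 1},{"dp": [-1,0.66,0],"angular": [0,0,-0.115],"fingers": 1},{"dp": [-1,0.66,0],"angular": [0,0,-0.115],"fingers": 1}]'

```text
time: 45.55
tool_pos: [572.7, -177.0, 135.1]
tcp_rot: [-180.0, -0.0, 94.8]
ft_force: [0.5, -0.0, -1.6]
finger_gap: 6.6
grip_force: 59.4
```

```bash
python3 go.py 606 -252.6 100 94.6
```

```text
dp [-0.3907  0.1347  0.1753] ang [-0.0001 -0.0002  0.0009] t 45.55 pos [ 572.7 -177.   135.1] [-180.    -0.    94.8] gap 6.6 F [ 0.5 -0.  -1.6] g 59.4
```

Call:
step_arm --targets '[{"dp": [-0.2,0.07,0],"angular": [0,0,0],"fingers": 1},{"dp": [-0.391,0.135,0.05],"angular": [0,0,0],"fingers": 1},{"dp": [-0.391,0.135,0.1],"angular": [0,0,0],"fingers": 1},{"dp": [-0.391,0.135,0.175],"angular": [0,0,0],"fingers": 1},{"dp": [-0.391,0.135,0.175],"angular": [0,0,0],"fingers": 1},{"dp": [-0.391,0.135,0.175],"angular": [0,0,0],"fingers": 1},{"dp": [-0.391,0.135,0.175],"angular": [0,0,0],"fingers": 1},{"dp": [-0.391,0.135,0.175],"angular": [0,0,0],"fingers": 1}]'

```text
time: 46.55
tool_pos: [606.4, -254.5, 101.0]
tcp_rot: [179.9, 0.0, 94.7]
ft_force: [0.1, -0.1, -2.8]
finger_gap: 6.7
grip_force: 59.4
```

```bash
python3 go.py 606 -252.6 31 94.6; python3 - <<'E'
from h import *
o=[]
for n in('side','top'):
    a=snapshot(n);u=proj(n,[620,-252,70])[0].astype(int);k=8
    o.append(cv2.resize(a[u[1]-32:u[1]+32,u[0]-40:u[0]+10 if 0 else u[0]+40],None,fx=k*.6,fy=k*.6,interpolation=cv2.INTER_CUBIC))
cv2.imwrite('pics/c11.png',np.hstack(o))
E
```

```text
dp [ 0.0096 -0.0016  0.3502] ang [0.0003 0.0002 0.0004] t 46.55 pos [ 606.4 -254.5  101. ] [179.9   0.   94.7] gap 6.7 F [ 0.1 -0.1 -2.8] g 59.4
```

View pics/c11.png

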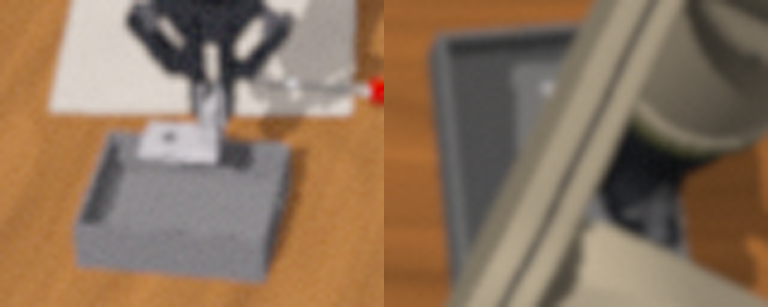

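The bracket hangs upright with its foot level at crop (180,143), above the bin and clear of its walls. I'll lower it until it touches lightly, then release.

Call:
step_arm --targets '[{"dp": [0.009,-0.001,0.1],"angular": [0,0,0],"fingers": 1},{"dp": [0.009,-0.001,0.2],"angular": [0,0,0],"fingers": 1},{"dp": [0.009,-0.001,0.28],"angular": [0,0,0],"fingers": 1},{"dp": [0.009,-0.001,0.32],"angular": [0,0,0],"fingers": 1},{"dp": [0.009,-0.001,0.34],"angular": [0,0,0],"fingers": 1},{"dp": [0.009,-0.001,0.35],"angular": [0,0,0],"fingers": 1},{"dp": [0.009,-0.001,0.355],"angular": [0,0,0],"fingers": 1},{"dp": [0.009,-0.001,0.355],"angular": [0,0,0],"fingers": 1}]'

```text
time: 47.65
tool_pos: [606.1, -252.9, 30.8]
tcp_rot: [180.0, 0.0, 94.7]
ft_force: [-4.2, 1.2, 5.4]
finger_gap: 7.0
grip_force: 60.6
```

Call:
step_arm --targets '[{"dp": [0,0,0],"angular": [0,0,0],"fingers": 0.8},{"dp": [0,0,0],"angular": [0,0,0],"fingers": 0.7},{"dp": [0,0,0],"angular": [0,0,0],"fingers": 0.65},{"dp": [0,0,0],"angular": [0,0,0],"fingers": 0.65},{"dp": [0,0,-0.1],"angular": [0,0,0],"fingers": 0.65},{"dp": [0,0,-0.3],"angular": [0,0,0],"fingers": 0.65},{"dp": [0,0,-0.5],"angular": [0,0,0],"fingers": 0.65},{"dp": [0,0,-0.7],"angular": [0,0,0],"fingers": 0.65}]'

```text
time: 48.65
tool_pos: [606.0, -252.8, 172.5]
tcp_rot: [179.9, 0.1, 94.7]
ft_force: [-0.1, -0.5, -1.1]
finger_gap: 29.9
grip_force: 0.0
```

Call:
step_arm --targets '[{"dp": [0,-0.2,-0.1],"angular": [0,0,0],"fingers": 0.65},{"dp": [0,-0.5,-0.1],"angular": [0,0,0],"fingers": 0.65},{"dp": [0,-0.8,-0.1],"angular": [0,0,0],"fingers": 0.65},{"dp": [0,-1,-0.1],"angular": [0,0,0],"fingers": 0.65},{"dp": [0,-1,-0.1],"angular": [0,0,0],"fingers": 0.65},{"dp": [0,-1,-0.1],"angular": [0,0,0],"fingers": 0.65},{"dp": [0,-1,-0.1],"angular": [0,0,0],"fingers": 0.65},{"dp": [0,-1,-0.1],"angular": [0,0,0],"fingers": 0.65}]'

```text
time: 49.65
tool_pos: [407.0, -268.7, 189.3]
tcp_rot: [-180.0, -0.0, 94.7]
ft_force: [-0.4, 0.4, 0.9]
finger_gap: 29.7
grip_force: 0.0
```

```bash
python3 - <<'E'
from h import *
a=snapshot('top');b=snapshot('side')
A=cv2.resize(a[95:220,140:380],None,fx=3.2,fy=3.2,interpolation=cv2.INTER_CUBIC)[:,:768]
B=cv2.resize(b[120:280,155:305],None,fx=1.25,fy=1.25,interpolation=cv2.INTER_CUBIC)
C=np.zeros((200,768,3),np.uint8);C[:,:188]=B[:200,:188]
D=cv2.resize(b[125:165,210:275],None,fx=4.5,fy=4.5,interpolation=cv2.INTER_CUBIC);C[:180,190:190+D.shape[1]]=D
u=proj('side',[610,12,40])[0].astype(int)
E_=cv2.resize(b[u[1]-14:u[1]+16,u[0]-18:u[0]+18],None,fx=6.5,fy=6.5,interpolation=cv2.INTER_CUBIC);C[:E_.shape[0],490:490+E_.shape[1]]=E_
cv2.imwrite('pics/fin.png',np.vstack([A[:400],C]))
print(find('bracket',np.array([632,-250.]),4,(5,),zc=15))
E
```

```text
None
```

View pics/fin.png

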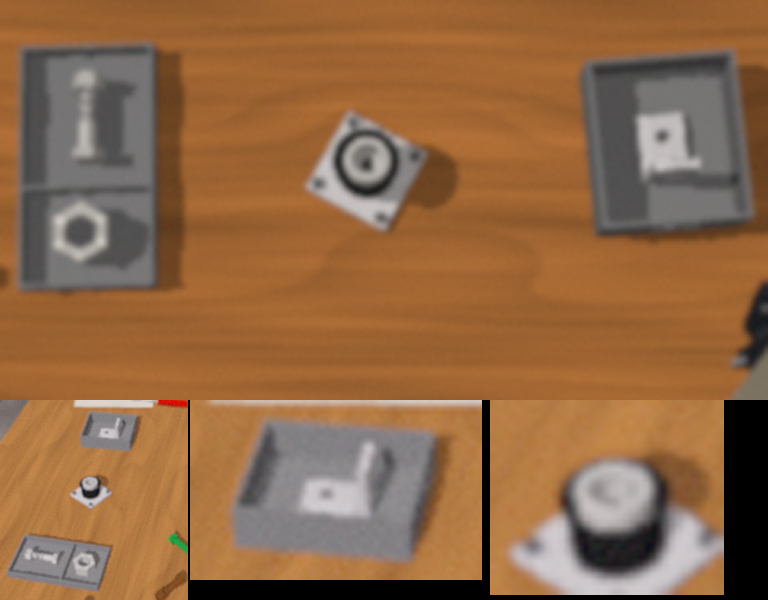

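All five pieces are in place: bolt at (85,110), nut at (80,232), rings at (367,160), and the bracket standing in the bin at (665,145). The gripper is clear of everything.

```bash
python3 -c "
from bench import *
print(hand_in())"
```

```text
the job is handed in; nothing more can be done
None
```

I handed the job in at about 50 s: both spacer rings are in the tube with the thick one at the bottom, the bolt and nut are in their tray bays, and the bracket stands on its foot in the bin. The thin ring caught at the tube's flare and was pressed down until it touched at the seated height, no target was set near the screwdriver or bottle, and hand-in returned no verdict.

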